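# Making up two fixings kits at the ironmonger's counter

### The arm

A 6-joint arm with a two-finger parallel gripper is mounted at the origin on the work surface. World frame = base frame: x ahead of the robot, y to its left, z up, the work surface at z = 0. Lengths are in mm, angles in rad, forces in N, time in s.
With the tool pointing down it reaches from about 350 to 725 mm from the base axis. Payload 6 kg.
Tool frame: the origin (TCP) lies midway between the tips of the shut fingers; the grasp point (between the pads) lies 19 mm behind it; y points along the fingers, x is the direction in which the jaws open and shut, and the axes are right-handed (so a half turn about y gives the same grasp; the last joint's range is limited). The gripper opens to 85 mm and grips with 20 to 120 N. Pads are 22 mm wide; open, the fingers measure 114 mm over their backs; the gripper's body (76 mm by 85 mm) begins 54 mm behind the grasp point. The pads swing forward as they close: fully open they stand 13 mm farther back than shut.
Start: joints at [-0.884, 0.04, 0.085, 0, -1.615, -0.334], TCP at [207.324, -563.019, 231.261] pointing down, gripper open.
Joint ranges: [-2.56, 2.56], [-1.29, 2.01], [-1.08, 1.49], [-3.29, 1.98], [-2.81, -0.18], [-2.99, 2.99]. Speed limits (rad/s): [2.57, 2.57, 3.01, 3.14, 3.14, 3.14].

### API

Orientations are given as a unit quaternion [w, x, y, z].
In Python, from plant import robot, cams gives the robot as it stands.
- The arm moves only by the tool step_arm, never from a script. Its argument "plan" is a list of rows, each an object of numbers: "claw": the closure, from -1 (fully open) to 1 (shut), so that 0 is half open; "x", "y", "z": the shift along the tool's x, y, z in m; "ax", "ay", "az": the turn, a rotation vector about the tool's x, y, z in rad. In form: [{"claw": .., "x": .., "y": .., "z": .., "ax": .., "ay": .., "az": ..}, ...]. A call has 1 to 10 rows; each row shifts and turns the pose as measured when the row begins, along the tool's axes as they then stand; what a row does not reach is not made up. A row lasts 1/12 s, in which the tool goes at most 41.7 mm and 7.16 degrees, less where a joint would pass 70% of its speed; a pose out of reach is approached as far as the arm can. A call is refused whole if a number of a shift passes 0.0417 or a number of a turn 0.125, either way. A call with a gripper value outside its range is refused whole. The fingers move at their own pace and stop on an object; "squeeze" is the grip in N (left out, the last holds). Time passes only in rows, so rows that do not move let the fingers close. It gives the time, the measured TCP pose, the force and the opening at its end, in the units of the state.
- robot.sense(): the state, without advancing time (a new reading comes with each control period).
- cams.capture(name): name is "side" or "top"; returns the picture (384x512x3 uint8, red, green, blue); there is no depth.
- cams.get_calibration(name): a dict with "vertical_fov" (degrees; the focal length in pixels is half the picture's height over the tangent of half this angle, whatever the lens; pixels are square), "cx", "cy" (the principal point, pixels), "origin" and "attitude" of the camera in the world. Camera axes: x right, y up, looking along -z (the intrinsics and any distortion apply to the point x, -y, -z); pixel columns grow to the right and rows downward; lengths in mm; the calibration is good to about 2 mm. A picture is of the moment at which its call begins. get_calibration takes no time and is no camera call.
- robot.finish_job(): hands the job in, once; it reports no verdict.
The state is a dict: "time": time; "joints": joint angles; "joint_vel": joint speeds; "effort": joint torques, N m; "tcp_pos": TCP position; "ee_rot": TCP orientation; "force": force on the tool from outside, world axes, zero at the start; "torque": the same for the moment, N m; "opening": finger opening in mm.
Only numpy, scipy, OpenCV 4.12 (cv2) and the standard library are available. Lean on these libraries where they do the work, as an engineer would, in place of code of your own. Each camera call takes 0.05 s, during which the arm holds its last target.

### The job

Make up the two customers' kits from the stock standing on the counter: the blue tray gets the silver-grey bolt and the long nut, the three-bay yellow tray gets the black bolt, the brass bush and the red buffer. Give every part its own bay, with the bolt in the tray's dark-grey-lined end bay, each set down (not dropped) upright on the bay's floor the same way up as it stands now. Leave the rest of the stock, which is the brass bolt, the carton and the green-lidded tin, standing where it is.

Things in the scene. Friction and masses are not known exactly. Their poses are not given: they have to be found in the camera images.
- zinc_bolt_mid (a point): silver-grey (zinc) bolt, for the blue tray: a large bolt standing on its hexagon head (36 mm across flats, 42 mm over corners, 15 mm high), above it a round threaded shank 25 mm in diameter up to 66 mm, about 0.28 kg. This point is on its axis half-way up, 33 mm above the counter while it stands there, on the shank; z points up
- black_bolt_mid (a point): black bolt, for the yellow tray: a large bolt standing on its hexagon head (36 mm across flats, 42 mm over corners, 15 mm high), above it a round threaded shank 25 mm in diameter up to 66 mm, about 0.28 kg. This point is on its axis half-way up, 33 mm above the counter while it stands there, on the shank; z points up
- long_nut_mid (a point): long silver-grey hexagonal coupling nut, for the blue tray, standing on end: a hexagonal prism 36 mm across the flats, 42 mm over the corners, 60 mm tall, dark bore in its top, about 0.26 kg. This point is its centre, 30 mm above its foot; z up; its x axis is square to one pair of flats (and the other pairs are at 60 degree steps)
- bush_mid (a point): brass bush, for the yellow tray: an upright plain brass cylinder 37 mm in diameter and 60 mm tall with a dark bore in its top, about 0.24 kg. This point is its centre, 30 mm above its foot; z up
- buffer_mid (a point): red buffer, for the yellow tray: an upright red cylinder 36 mm in diameter and 50 mm tall with a steel stud 12 mm in diameter standing 10 mm out of its top (60 mm in all), about 0.12 kg. This point is on its axis 30 mm above its foot; z up
- brass_bolt_mid (a point): brass bolt, not wanted, leave it: a large bolt standing on its hexagon head (36 mm across flats, 42 mm over corners, 15 mm high), above it a round threaded shank 25 mm in diameter up to 66 mm, about 0.28 kg. This point is on its axis half-way up, 33 mm above the counter while it stands there, on the shank; z points up
- carton_mid (a point): cardboard carton of screws, not wanted, leave it: 44 by 44 mm, 55 mm tall, white tape across its top. This point is its centre, 27.5 mm above the counter; z up
- tin_mid (a point): tin with a green lid, not wanted, leave it: 44 mm in diameter, 54 mm tall. This point is its centre, 27 mm above the counter; z up
- blue_tray: fixed wooden kit tray, rims painted blue, 136 mm long (x) by 78 mm wide (y), rim 12 mm high, 6 mm thick, floor at 5 mm. Two bays in a row along x, each 60 (x) by 66 mm inside, parted by strips 4 mm thick, 10 mm high. Bay centres: x = -32 mm (dark-grey-lined, for the bolt) and +32 mm. Origin: centre of its underside; z up. It may lie at any yaw
- yellow_tray: fixed wooden kit tray, rims painted yellow, 200 mm long (x) by 78 mm wide (y), rim 12 mm high, 6 mm thick, floor at 5 mm. Three bays in a row along x, each 60 (x) by 66 mm inside, parted by strips 4 mm thick, 10 mm high. Bay centres: x = -64 mm (dark-grey-lined, for the bolt), 0 and +64 mm (bush, buffer). Origin: centre of its underside; z up. It may lie at any yaw
Things that resemble listed ones, but are neither listed nor needed, are in the scene too. Leave any orange or purple look-alike of the part that bears zinc_bolt_mid alone. Of the things shaped like the part that bears buffer_mid, the red one is meant.

How it is judged:
By the outcome, as a careful person would: the job done as asked, in the order asked, and still so for the second after the job is handed in, with the robot touching nothing.
It also fails if it takes over 134 s, if anything falls off the work surface, if the arm or the gripper's body presses on something with over 40 N, if the wrist force passes 120 N, or if a joint passes its speed limit or range.

## Working session

There is one attempt and no reset: what is moved stays moved. The work goes in short steps, Python scripts to look and compute and a tool call to move; the robot and the scene stay as the last step left them, time stands still between calls to the robot, and variables do not carry over. Pictures are saved under pics/ and viewed, and the job is handed in when it is done.

Besides the shell and the picture viewer there is one more tool, called as name([rows], argument=value, ...), one row to a line, values as JSON. step_arm: Moves the arm, as the interface text tells. Its arguments: {"type":"object","properties":{"plan":{"type":"array"},"squeeze":{"type":"number"}},"required":["plan"]}

```bash
ls; mkdir -p pics
python3 - <<'E'
from plant import robot,cams
import cv2
for n in("side","top"):
    im=cams.capture(n); cv2.imwrite(f"pics/{n}0.png",im[:,:,::-1]); print(cams.get_calibration(n))
print(robot.sense())
E
```

```text
pics
{'vertical_fov': 50.04558562391946, 'cx': 244.92142988809235, 'cy': 188.39351075053554, 'origin': array([304.85783586, 532.81474849, 659.6284511 ]), 'attitude': array([-0.21931326, -0.0992174 ,  0.3762875 ,  0.89468728])}
{'vertical_fov': 50.161979587184334, 'cx': 259.33065719624153, 'cy': 196.63340440284054, 'origin': array([422.13005479,  -2.27160455, 907.9566148 ]), 'attitude': array([-0.69519929, -0.06873088,  0.06342459,  0.71270704])}
{'time': 0.1, 'joints': array([-8.84294050e-01,  4.08008115e-02,  8.39188879e-02, -4.42183171e-04,
       -1.61551520e+00, -3.33692045e-01]), 'joint_vel': array([-0.00094093, -0.00141197,  0.00232956,  0.00224311,  0.00064507,
       -0.00163729]), 'effort': array([-5.07777964e-03, -3.69343436e+01,  3.48282981e+01,  6.95169881e+00,
       -4.51323227e-03, -7.86281078e-06]), 'tcp_pos': array([ 207.29370653, -562.73539435,  230.34879904]), 'ee_rot': array([-0.40499108,  0.40398669,  0.58029415, -0.57968585]), 'force': array([ 0.06336692, -1.07526484,  0.32854866]), 'torque': array([-0.01637313,  0.02736326,  0.0110917 ]), 'opening': 84.96134215982231}
```

View pics/top0.png

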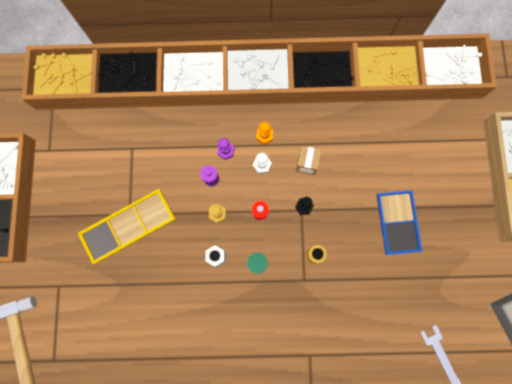

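View pics/side0.png

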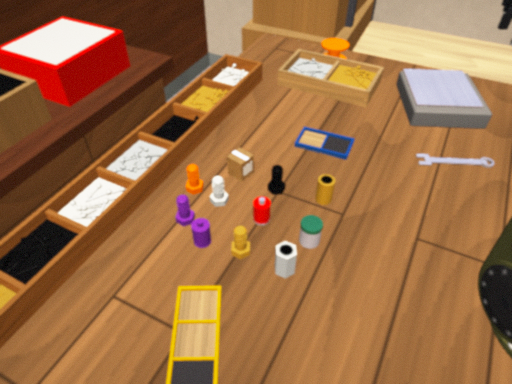

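Top view, candidate parts by pixel:
- **Bolts:** silver bolt (262,162), black bolt (305,206), brass bolt (217,213), with orange (264,132) and purple (225,148) look-alikes.
- **Buffers:** red (260,210), with a purple look-alike (209,175).
- **Others:** long nut (214,256), bush (317,254), tin (257,263), carton (308,160).
- **Trays:** yellow around (127,227), with its dark bay at lower left. Blue around (399,222), with its dark bay at the bottom.

I'll confirm these in enlarged crops.

Run:
```python
import cv2
im=cv2.imread("pics/top0.png")
cv2.imwrite("pics/c1.png",cv2.resize(im[115:280,190:335],None,fx=3.6*1.0,fy=3.6,interpolation=cv2.INTER_CUBIC))
cv2.imwrite("pics/c2.png",cv2.resize(cv2.hconcat([im[180:270,70:185],im[180:270,360:440]]),None,fx=4,fy=4,interpolation=cv2.INTER_CUBIC))
s=cv2.imread("pics/side0.png")
cv2.imwrite("pics/c3.png",cv2.resize(s[140:290,165:345],None,fx=4,fy=4,interpolation=cv2.INTER_CUBIC))
```

```text
(no output)
```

View pics/c1.png

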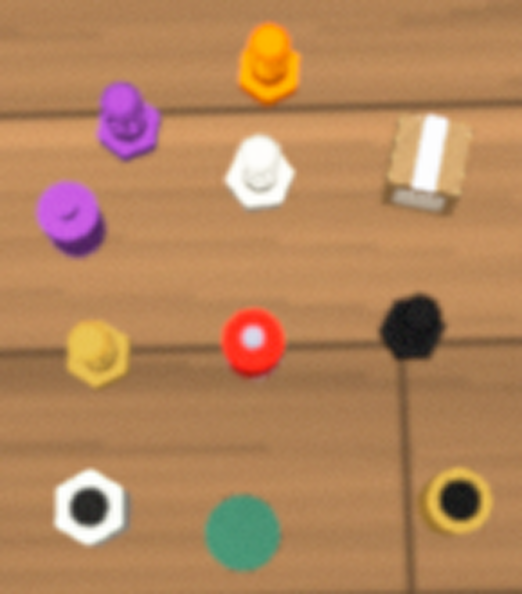

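View pics/c2.png

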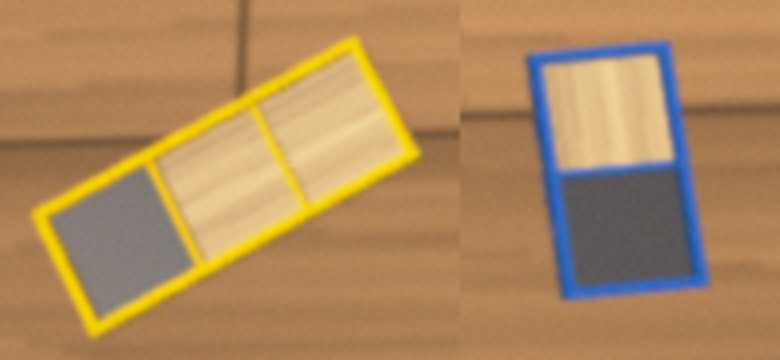

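View pics/c3.png

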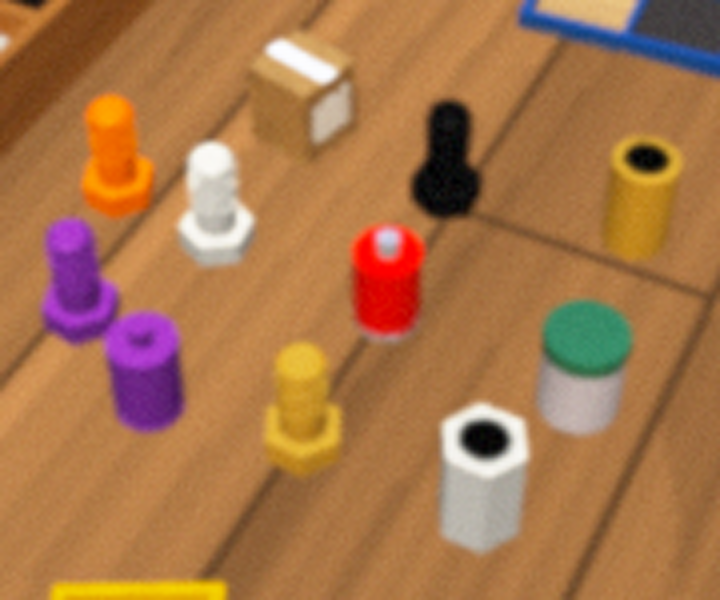

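Crops confirm the identities: in c1 the silver bolt is at crop (260,170), black bolt (413,327), red buffer with its steel stud (253,340), nut (90,507) and bush (459,500). Now I'll measure by matching silhouettes in both cameras.

```bash
cat > h.py <<'E'
import numpy as np,cv2
from scipy.spatial.transform import Rotation as R
from scipy.optimize import least_squares
def cal(cams,n):
    c=cams.get_calibration(n); q=c['attitude']; 
    return dict(f=192/np.tan(np.radians(c['vertical_fov'])/2),cx=c['cx'],cy=c['cy'],o=c['origin'],R=R.from_quat(np.r_[q[1:],q[0]]).as_matrix())
def proj(c,P):
    p=(np.atleast_2d(P)-c['o'])@c['R']; return np.c_[c['cx']+c['f']*p[:,0]/-p[:,2], c['cy']-c['f']*p[:,1]/-p[:,2]]
def ray(c,uv,z):
    d=c['R']@np.array([(uv[0]-c['cx'])/c['f'],-(uv[1]-c['cy'])/c['f'],-1]); return c['o']+d*(z-c['o'][2])/d[2]
def cyl(r,z0,z1,n=40,ph=0):
    a=np.arange(n)*2*np.pi/n+ph
    return np.array([[r*np.cos(t),r*np.sin(t),z] for z in(z0,z1) for t in a])
def parts(kind,yaw=0):
    if kind=='bolt': return [cyl(21,0,15,6,yaw+np.pi/6),cyl(12.5,15,66)]
    if kind=='nut': return [cyl(20.8,0,60,6,yaw+np.pi/6)]
    if kind=='bush': return [cyl(18.5,0,60)]
    if kind=='buffer': return [cyl(18,0,50),cyl(6,50,60)]
    if kind=='tin': return [cyl(22,0,54)]
    if kind=='carton': return [cyl(31.1,0,55,4,yaw+np.pi/4)]
S=8
def sil(c,kind,xyz,yaw=0):
    m=np.zeros((384,512),np.uint8); m=None
    P=[proj(c,p+np.r_[xyz]) for p in parts(kind,yaw)]
    al=np.vstack(P); lo=np.floor(al.min(0))-3; sz=(al.max(0)-lo+4).astype(int)
    m=np.zeros((sz[1]*S,sz[0]*S),np.uint8)
    for p in P: cv2.fillConvexPoly(m,np.round(((cv2.convexHull(p.astype(np.float32))[:,0]-lo)+.5)*S).astype(int),255)
    return cv2.resize(m,(sz[0],sz[1]),interpolation=cv2.INTER_AREA)/255.,lo.astype(int)
E
cat > m.py <<'E'
from plant import cams
from h import *
I={n:cv2.imread(f"pics/{n}0.png") for n in("top","side")}
C={n:cal(cams,n) for n in I}
def mask(im,col):
    h=cv2.cvtColor(im,cv2.COLOR_BGR2HSV).astype(int);H,s,v=h[...,0],h[...,1],h[...,2]
    return {'white':(s<50)&(v>110),'black':v<75,'red':((H<6)|(H>174))&(s>120)&(v>80),'brass':(H>18)&(H<32)&(s>140)&(v>90),'bush':((H>18)&(H<32)&(s>140)&(v>90))|(v<60),'nut':((s<60)&(v>80))|(v<60),'green':(H>60)&(H<95)&(s>60)}[col]
obj={'zinc':('bolt','white',(262,162),(218,192)),'black':('bolt','black',(305,206),(277,181)),'nut':('nut','nut',(214,256),(286,260)),'bush':('bush','bush',(317,254),(326,190)),'buffer':('buffer','red',(260,210),(262,210)),'brass':('bolt','brass',(217,213),(240,243))}
if __name__=="__main__":
  for k,(kind,col,a,b) in obj.items():
    M={}
    for n,p in(('top',a),('side',b)):
        m=np.zeros((384,512),np.uint8);y,x=p[1],p[0];r=22
        m[y-r:y+r,x-r:x+r]=mask(I[n],col)[y-r:y+r,x-r:x+r]
        m=cv2.morphologyEx(m,cv2.MORPH_CLOSE,np.ones((5,5)))
        nl,L,st,ce=cv2.connectedComponentsWithStats(m); i=1+np.argmax(st[1:,4]); M[n]=(L==i).astype(float)
    out={}
    for use in(('top',),('side',),('top','side')):
        def iou(X,yaw):
            e=0
            for n in use:
                s,lo=sil(C[n],kind,[X[0],X[1],0],yaw); F=np.zeros((384,512));F[lo[1]:lo[1]+s.shape[0],lo[0]:lo[0]+s.shape[1]]=s
                e+=((F-cv2.GaussianBlur(M[n],(3,3),.6))**2).sum()
            return e
        from scipy.optimize import minimize
        g=ray(C['top'],a,35)[:2]
        best=min((minimize(iou,g,args=(yw,),method='Nelder-Mead',options=dict(initial_simplex=[g,g+[8,0],g+[0,8]])) .__dict__ if 0 else (lambda r:(r.fun,*r.x,yw))(minimize(iou,g,args=(yw,),method='Nelder-Mead',options=dict(initial_simplex=[g,g+[8,0],g+[0,8]]))) for yw in (np.radians(np.arange(0,60,5)) if kind in('bolt','nut') else [0])),key=lambda t:t[0])
        print(k,use,np.round(best[1:3],1),'yaw',round(np.degrees(best[3])),'err',round(best[0],1),'area',[int(M[n].sum()) for n in use])
E
python3 m.py
```

```text
zinc ('top',) [667.6  -4.6] yaw 5 err 10.2 area [269]
zinc ('side',) [664.5  -4.7] yaw 10 err 23.1 area [378]
zinc ('top', 'side') [665.7  -4.9] yaw 10 err 43.0 area [269, 378]
black ('top',) [568.  -95.2] yaw 0 err 33.5 area [216]
black ('side',) [564.6 -93.1] yaw 15 err 42.8 area [332]
black ('top', 'side') [566.  -94.8] yaw 5 err 83.6 area [216, 332]
nut ('top',) [463.3  98.8] yaw 25 err 6.5 area [334]
nut ('side',) [460.   96.6] yaw 25 err 10.6 area [664]
nut ('top', 'side') [461.1  97.4] yaw 25 err 51.7 area [334, 664]
bush ('top',) [ 462.1 -114.8] yaw 0 err 15.5 area [280]
bush ('side',) [ 458.7 -115. ] yaw 0 err 42.2 area [431]
bush ('top', 'side') [ 460.5 -114.9] yaw 0 err 74.2 area [280, 431]
buffer ('top',) [559.1   2. ] yaw 0 err 25.1 area [236]
buffer ('side',) [555.1   1.5] yaw 0 err 14.7 area [417]
buffer ('top', 'side') [557.1   1.2] yaw 0 err 62.5 area [236, 417]
brass ('top',) [557.4  96.8] yaw 30 err 7.2 area [255]
brass ('side',) [555.4  96.4] yaw 20 err 30.1 area [460]
brass ('top', 'side') [555.7  96.4] yaw 25 err 47.8 area [255, 460]
```

```bash
cat > t.py <<'E'
from m import *
def tm(im,c):
    h=cv2.cvtColor(im,cv2.COLOR_BGR2HSV).astype(int);H,s,v=h[...,0],h[...,1],h[...,2]
    return ((H>24)&(H<34)&(s>190)&(v>150)) if c=='y' else ((H>100)&(H<125)&(s>150))
for c,L,boxes in(('y',200,{'top':(75,185,182,268),'side':(160,280,228,384)}),('b',136,{'top':(372,186,424,258),'side':(290,122,360,162)})):
    M={}
    for n,(x0,y0,x1,y1) in boxes.items():
        m=np.zeros((384,512),np.uint8); m[y0:y1,x0:x1]=tm(I[n],c)[y0:y1,x0:x1]
        M[n]=m
    # filled outer hull vs model hull
    hull=cv2.convexHull(np.argwhere(M['top'])[:,::-1].astype(np.int32))
    F=np.zeros((384,512),np.uint8);cv2.fillConvexPoly(F,hull,1)
    rect=cv2.minAreaRect(hull); print(c,rect)
    box=cv2.boxPoints(rect); W=np.array([ray(C['top'],p,12) for p in box]); print(np.round(W[:,:2],1), [round(float(np.linalg.norm(W[i]-W[i-1])),1) for i in range(4)], W.mean(0)[:2])
    G=cv2.GaussianBlur(F.astype(float),(3,3),.6)
    def model(X,cam):
        a=X[2];co=np.array([[sx*L/2,sy*39,z] for z in(0,12) for sx,sy in((1,1),(1,-1),(-1,-1),(-1,1))])
        co[:,:2]=co[:,:2]@np.array([[np.cos(a),np.sin(a)],[-np.sin(a),np.cos(a)]])+X[:2]
        p=proj(C[cam],co); m=np.zeros((384*4,512*4),np.uint8); cv2.fillConvexPoly(m,np.round((cv2.convexHull(p.astype(np.float32))[:,0]+.5)*4).astype(int),255)
        return cv2.resize(m,(512,384),interpolation=cv2.INTER_AREA)/255.
    hs=cv2.convexHull(np.argwhere(M['side'])[:,::-1].astype(np.int32));FS=np.zeros((384,512),np.uint8);cv2.fillConvexPoly(FS,hs,1)
    GS={'top':G,'side':cv2.GaussianBlur(FS.astype(float),(3,3),.6)}
    from scipy.optimize import minimize
    w=W.mean(0)
    e=[(W[i]-W[i-1])for i in range(4)]; l=max(e,key=np.linalg.norm); a0=np.arctan2(l[1],l[0])
    for use in(('top',),('side',),('top','side')):
      if c=='y' and 'side' in use: continue
      r=minimize(lambda X:sum(((model([X[0],X[1],X[2]/100],n)-GS[n])**2).sum() for n in use),[w[0],w[1],a0*100],method='Nelder-Mead',options=dict(initial_simplex=[[w[0],w[1],a0*100],[w[0]+6,w[1],a0*100],[w[0],w[1]+6,a0*100],[w[0],w[1],a0*100+6]]))
      X=r.x;X[2]/=100;print(use,np.round(X,3),np.degrees(X[2]),r.fun)
      for s in ((-64,0,64) if c=='y' else(-32,32)):
        p=X[:2]+s*np.array([np.cos(X[2]),np.sin(X[2])]); print('bay',s,p.round(1),proj(C['top'],[*p,5]).round(1))
E
python3 t.py
```

```text
y ((125.47169494628906, 225.84906005859375), (33.80074691772461, 92.66065979003906), 60.945396423339844)
[[519.7 405.1]
 [616.1 229.1]
 [548.5 191.3]
 [454.7 365.6]] [76.1, 200.6, 77.4, 197.9] [534.75015705 297.77845116]
('top',) [536.205 298.512  -1.073] -61.50569378334904 72.95802739594997
bay -64 [505.7 354.8] [[100.6 239.7]]
bay 0 [536.2 298.5] [[126.5 225.3]]
bay 64 [566.7 242.3] [[152.2 211. ]]
b ((398.72161865234375, 222.07029724121094), (61.91714859008789, 34.883628845214844), 81.02737426757812)
[[ 590.6 -258. ]
 [ 601.  -335.3]
 [ 465.7 -343.6]
 [ 455.9 -268.4]] [135.2, 78.0, 135.5, 75.8] [ 528.28675437 -301.32995322]
('top',) [ 528.34  -302.293   -3.072] -176.0387777762996 83.0959386774073
bay -32 [ 560.3 -300.1] [[395.8 207.7]]
bay 32 [ 496.4 -304.5] [[400.4 236.4]]
('side',) [ 524.658 -303.331   -3.067] -175.70711345028374 72.44182168959803
bay -32 [ 556.6 -300.9] [[396.4 209.4]]
bay 32 [ 492.7 -305.7] [[401.1 238.1]]
('top', 'side') [ 528.198 -303.015   -3.07 ] -175.88161889694194 160.11294276883433
bay -32 [ 560.1 -300.7] [[396.1 207.8]]
bay 32 [ 496.3 -305.3] [[400.7 236.5]]
```

```bash
cat > g.py <<'E'
import sys
from plant import robot
from h import *
def go(x,y,z,yaw):
    """yaw: desired world direction (deg) of tool x (mod 180)"""
    s=robot.sense(); q=s['ee_rot']; A=R.from_quat(np.r_[q[1:],q[0]]).as_matrix(); p=s['tcp_pos']
    cur=np.degrees(np.arctan2(A[1,0],A[0,0]))
    print('t %.2f'%s['time'],'tcp',p.round(1),'yaw %.1f'%cur,'toolx',A[:,0].round(3),'y',A[:,1].round(3),'z',A[:,2].round(3),'open %.1f'%s['opening'],'F',s['force'].round(1),'j',s['joints'].round(2))
    B=[]
    for k in(0,180):
        t=np.radians(yaw+k); X=np.array([np.cos(t),np.sin(t),0]);Y=np.array([0,0,-1.]);T=np.c_[X,Y,np.cross(X,Y)]
        rv=R.from_matrix(A.T@T).as_rotvec(); print('  yaw',yaw+k,'rotvec(tool)',rv.round(3),'shift in tgt frame (m)',((T.T@(np.r_[x,y,z]-p))/1000).round(4),'in cur frame',((A.T@(np.r_[x,y,z]-p))/1000).round(4))
if __name__=="__main__": go(*map(float,sys.argv[1:5]))
E
python3 g.py 666 -4.7 130 90
```

```text
t 0.10 tcp [ 207.3 -562.7  230.3] yaw 110.2 toolx [-0.346  0.938  0.002] y [-0.001  0.002 -1.   ] z [-0.938 -0.346  0.   ] open 85.0 F [ 0.1 -1.1  0.3] j [-0.88  0.04  0.08 -0.   -1.62 -0.33]
  yaw 90.0 rotvec(tool) [-0.     0.353  0.002] shift in tgt frame (m) [ 0.558   0.1003 -0.4587] in cur frame [ 0.365   0.1009 -0.6233]
  yaw 270.0 rotvec(tool) [ 2.000e-03 -2.789e+00  1.000e-03] shift in tgt frame (m) [-0.558   0.1003  0.4587] in cur frame [ 0.365   0.1009 -0.6233]
```

step_arm([
  {"claw":-0.4,"ay":0.118},
  {"claw":-0.4,"ay":0.118},
  {"claw":-0.4,"ay":0.118},
  {"claw":-0.4,"x":0.031,"z":-0.0255},
  {"claw":-0.4,"x":0.031,"z":-0.0255},
  {"claw":-0.4,"x":0.031,"z":-0.0255},
  {"claw":-0.4,"x":0.031,"z":-0.0255},
  {"claw":-0.4,"x":0.031,"z":-0.0255},
  {"claw":-0.4,"x":0.031,"z":-0.0255},
  {"claw":-0.4,"x":0.031,"z":-0.0255},
], squeeze=50)

```text
schema error: expected keys claw, x, y, z, ax, ay, az
```

```bash
python3 g.py 666 -4.7 130 90
```

```text
t 0.10 tcp [ 207.3 -562.7  230.3] yaw 110.2 toolx [-0.346  0.938  0.002] y [-0.001  0.002 -1.   ] z [-0.938 -0.346  0.   ] open 85.0 F [ 0.1 -1.1  0.3] j [-0.88  0.04  0.08 -0.   -1.62 -0.33]
  yaw 90.0 rotvec(tool) [-0.     0.353  0.002] shift in tgt frame (m) [ 0.558   0.1003 -0.4587] in cur frame [ 0.365   0.1009 -0.6233]
  yaw 270.0 rotvec(tool) [ 2.000e-03 -2.789e+00  1.000e-03] shift in tgt frame (m) [-0.558   0.1003  0.4587] in cur frame [ 0.365   0.1009 -0.6233]
```

All keys are required.

step_arm([
  {"claw":-0.4,"x":0,"y":0,"z":0,"ax":0,"ay":0.118,"az":0},
  {"claw":-0.4,"x":0,"y":0,"z":0,"ax":0,"ay":0.118,"az":0},
  {"claw":-0.4,"x":0,"y":0,"z":0,"ax":0,"ay":0.118,"az":0},
  {"claw":-0.4,"x":0.031,"y":0,"z":-0.0255,"ax":0,"ay":0,"az":0},
  {"claw":-0.4,"x":0.031,"y":0,"z":-0.0255,"ax":0,"ay":0,"az":0},
  {"claw":-0.4,"x":0.031,"y":0,"z":-0.0255,"ax":0,"ay":0,"az":0},
  {"claw":-0.4,"x":0.031,"y":0,"z":-0.0255,"ax":0,"ay":0,"az":0},
  {"claw":-0.4,"x":0.031,"y":0,"z":-0.0255,"ax":0,"ay":0,"az":0},
  {"claw":-0.4,"x":0.031,"y":0,"z":-0.0255,"ax":0,"ay":0,"az":0},
  {"claw":-0.4,"x":0.031,"y":0,"z":-0.0255,"ax":0,"ay":0,"az":0},
], squeeze=50)

```text
time: 0.93
tcp_pos: [390.3, -344.5, 223.2]
ee_rot: [0.513, -0.503, -0.492, 0.491]
force: [0.8, -1.0, -0.5]
opening: 59.7
```

```bash
python3 g.py 666 -4.7 130 90
```

```text
t 0.93 tcp [ 390.3 -344.5  223.2] yaw 88.1 toolx [0.034 0.999 0.011] y [-0.009  0.011 -1.   ] z [-0.999  0.034  0.009] open 59.7 F [ 0.8 -1.  -0.5] j [-0.34 -0.16 -0.12 -0.01 -1.62 -1.26]
  yaw 90.0 rotvec(tool) [-0.009 -0.034  0.011] shift in tgt frame (m) [ 0.3398  0.0932 -0.2757] in cur frame [ 0.3479  0.0945 -0.265 ]
  yaw 270.0 rotvec(tool) [-0.017  3.108 -0.014] shift in tgt frame (m) [-0.3398  0.0932  0.2757] in cur frame [ 0.3479  0.0945 -0.265 ]
```

step_arm([
  {"claw":-0.4,"x":0.031,"y":0,"z":-0.025,"ax":-0.009,"ay":-0.034,"az":0.011},
  {"claw":-0.4,"x":0.031,"y":0,"z":-0.025,"ax":0,"ay":0,"az":0},
  {"claw":-0.4,"x":0.031,"y":0,"z":-0.025,"ax":0,"ay":0,"az":0},
  {"claw":-0.4,"x":0.031,"y":0,"z":-0.025,"ax":0,"ay":0,"az":0},
  {"claw":-0.4,"x":0.031,"y":0,"z":-0.025,"ax":0,"ay":0,"az":0},
  {"claw":-0.4,"x":0.031,"y":0,"z":-0.025,"ax":0,"ay":0,"az":0},
  {"claw":-0.4,"x":0.031,"y":0,"z":-0.025,"ax":0,"ay":0,"az":0},
  {"claw":-0.4,"x":0.031,"y":0,"z":-0.025,"ax":0,"ay":0,"az":0},
  {"claw":-0.4,"x":0.031,"y":0,"z":-0.025,"ax":0,"ay":0,"az":0},
  {"claw":-0.4,"x":0.031,"y":0,"z":-0.025,"ax":0,"ay":0,"az":0},
])

```text
time: 1.77
tcp_pos: [647.1, -16.2, 220.8]
ee_rot: [0.5, -0.498, -0.501, 0.501]
force: [0.2, -1.2, 1.4]
opening: 59.9
```

```bash
python3 g.py 666 -4.7 130 90
```

```text
t 1.77 tcp [647.1 -16.2 220.8] yaw 90.3 toolx [-0.005  1.     0.001] y [-0.002  0.001 -1.   ] z [-1.    -0.005  0.002] open 59.9 F [ 0.2 -1.2  1.4] j [ 0.28  0.17  0.2  -0.   -1.61 -1.85]
  yaw 90.0 rotvec(tool) [-0.002  0.005  0.001] shift in tgt frame (m) [ 0.0115  0.0908 -0.0189] in cur frame [ 0.0113  0.0908 -0.0191]
  yaw 270.0 rotvec(tool) [ 2.000e-03 -3.137e+00  3.000e-03] shift in tgt frame (m) [-0.0115  0.0908  0.0189] in cur frame [ 0.0113  0.0908 -0.0191]
```

step_arm([
  {"claw":-0.4,"x":0.0115,"y":0.01,"z":-0.019,"ax":0,"ay":0,"az":0},
  {"claw":-0.4,"x":0,"y":0.03,"z":0,"ax":0,"ay":0,"az":0},
  {"claw":-0.4,"x":0,"y":0.03,"z":0,"ax":0,"ay":0,"az":0},
  {"claw":-0.4,"x":0,"y":0.02,"z":0,"ax":0,"ay":0,"az":0},
  {"claw":-0.4,"x":0,"y":0,"z":0,"ax":0,"ay":0,"az":0},
  {"claw":-0.4,"x":0,"y":0,"z":0,"ax":0,"ay":0,"az":0},
])

```text
time: 2.27
tcp_pos: [669.4, 5.7, 121.1]
ee_rot: [0.499, -0.494, -0.502, 0.506]
force: [0.3, 0.2, 0.5]
opening: 60.0
```

```bash
python3 g.py 666 -4.7 80 90
python3 - <<'E'
from plant import cams
import cv2
for n,b in(("side",(120,280,140,340)),("top",(90,250,180,380))):
    im=cams.capture(n)[:,:,::-1]; cv2.imwrite(f"pics/{n}1.png",im); cv2.imwrite(f"pics/{n}1c.png",cv2.resize(im[b[0]:b[1],b[2]:b[3]],None,fx=3.6,fy=3.6,interpolation=2))
E
```

```text
t 2.27 tcp [669.4   5.7 121.1] yaw 90.8 toolx [-0.014  1.     0.001] y [-0.009  0.001 -1.   ] z [-1.    -0.014  0.009] open 60.0 F [0.3 0.2 0.5] j [ 0.3   0.24  0.11 -0.   -1.45 -1.86]
  yaw 90.0 rotvec(tool) [-0.009  0.014  0.001] shift in tgt frame (m) [-0.0104  0.0411  0.0034] in cur frame [-0.0104  0.0411  0.0032]
  yaw 270.0 rotvec(tool) [ 1.000e-03 -3.127e+00  1.400e-02] shift in tgt frame (m) [ 0.0104  0.0411 -0.0034] in cur frame [-0.0104  0.0411  0.0032]
```

View pics/side1c.png

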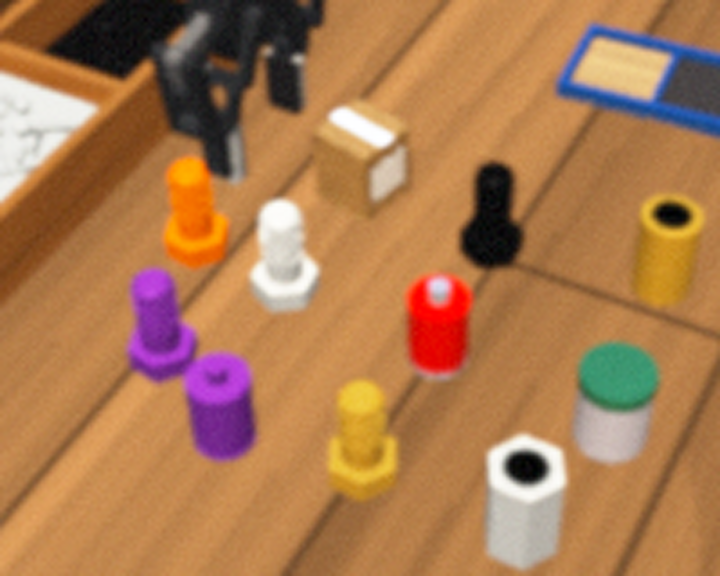

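View pics/top1c.png

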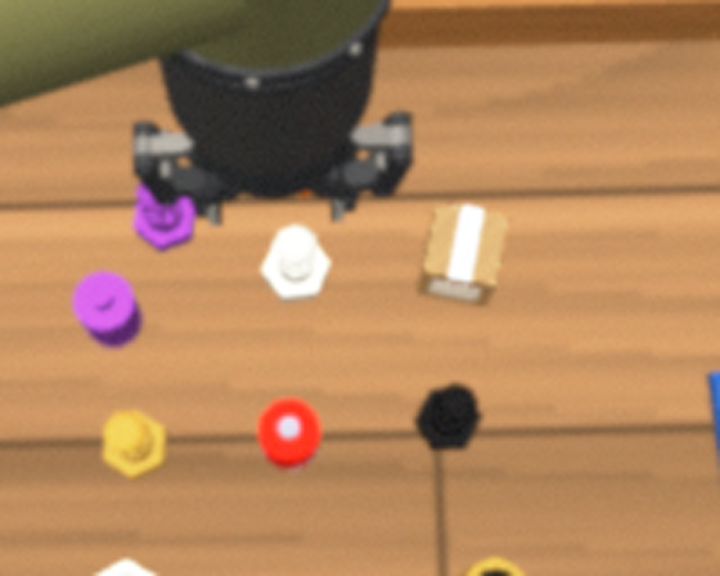

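Run:
```python
from m import *
for z in(121,128):
  for d in(-30,30):
    for n,o in(('top',(180,90)),('side',(140,120))):
      print(z,d,n,((proj(C[n],[669.4,5.7+d,z])[0]-o)*3.6).round(0))
```

```text
121 -30 top [329. 209.]
121 -30 side [281. 115.]
121 30 top [220. 212.]
121 30 side [226. 177.]
128 -30 top [329. 205.]
128 -30 side [281. 105.]
128 30 top [220. 208.]
128 30 side [225. 167.]
```

step_arm([
  {"claw":-0.4,"x":-0.0104,"y":0,"z":0.003,"ax":-0.009,"ay":0.014,"az":0.001},
  {"claw":-0.4,"x":0,"y":0,"z":0,"ax":0,"ay":0,"az":0},
  {"claw":-0.4,"x":0,"y":0,"z":0,"ax":0,"ay":0,"az":0},
])

```text
time: 2.62
tcp_pos: [668.5, -6.1, 127.6]
ee_rot: [-0.498, 0.503, 0.502, -0.497]
force: [-0.0, -0.4, 0.2]
opening: 59.7
```

```bash
python3 g.py 666 -4.7 27 90
python3 - <<'E'
from plant import cams
import cv2
for n,b in(("side",(120,280,140,340)),("top",(90,250,180,380))):
    im=cams.capture(n)[:,:,::-1]; cv2.imwrite(f"pics/{n}2.png",im); cv2.imwrite(f"pics/{n}2c.png",cv2.resize(im[b[0]:b[1]-60,b[2]:b[3]-60],None,fx=5,fy=5,interpolation=2))
E
```

```text
t 2.62 tcp [668.5  -6.1 127.6] yaw 89.9 toolx [0.002 1.    0.001] y [ 0.01   0.001 -1.   ] z [-1.     0.002 -0.01 ] open 59.7 F [-0.  -0.4  0.2] j [ 0.29  0.22  0.1   0.   -1.43 -1.86]
  yaw 90.0 rotvec(tool) [ 0.01  -0.002  0.001] shift in tgt frame (m) [0.0014 0.1006 0.0025] in cur frame [0.0012 0.1006 0.0035]
  yaw 270.0 rotvec(tool) [-2.00e-03  3.14e+00  1.50e-02] shift in tgt frame (m) [-0.0014  0.1006 -0.0025] in cur frame [0.0012 0.1006 0.0035]
```

View pics/side2c.png

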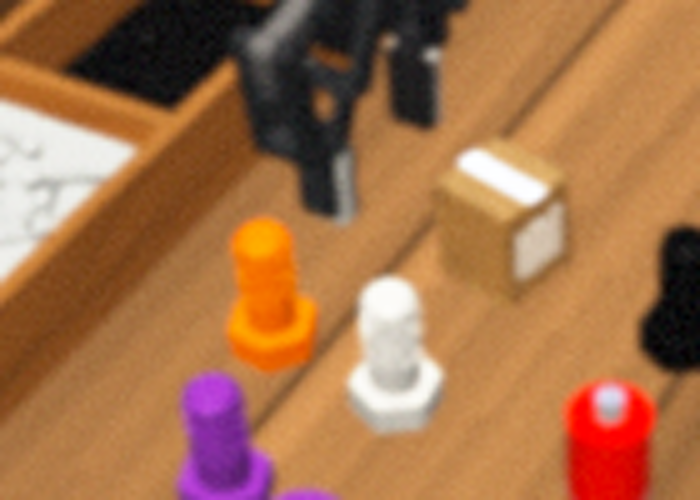

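View pics/top2c.png

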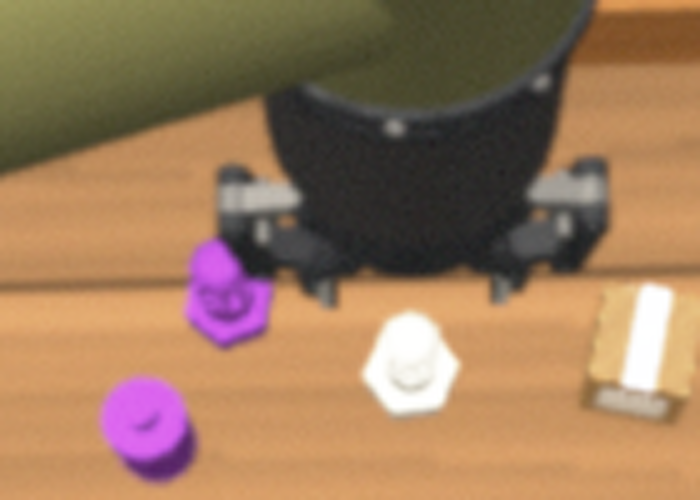

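Run:
```python
from m import *
t=lambda a:((np.array(a)+.5)/5-.5+[180,90])
s=lambda a:((np.array(a)+.5)/5-.5+[140,120])
print('fingers',ray(C['top'],t((417,285)),132),'L',ray(C['top'],t((337,285)),132),ray(C['top'],t((494,285)),132))
print('bolt top',ray(C['top'],t((409,331)),66))
print('pred tcp', proj(C['side'],[668.5,-6.1+30,127.6]),proj(C['side'],[668.5,-6.1-30,127.6]),'obs L inner-near bottom',s((352,218)),'R outer?',s((437,120)))
```

```text
fingers [669.27684475  -7.83024599 132.        ] L [670.13047475  23.69763253 132.        ] [668.45586665 -38.15216231 132.        ]
bolt top [669.99206446  -4.37549346  66.        ]
pred tcp [[206.03565228 163.18152794]] [[221.25874722 146.35785951]] obs L inner-near bottom [210.  163.2] R outer? [227.  143.6]
```

step_arm([
  {"claw":-0.4,"x":0.002,"y":0.02,"z":0.0015,"ax":0.01,"ay":-0.002,"az":0.001},
  {"claw":-0.4,"x":0,"y":0.025,"z":0,"ax":0,"ay":0,"az":0},
  {"claw":-0.4,"x":0,"y":0.02,"z":0,"ax":0,"ay":0,"az":0},
  {"claw":-0.4,"x":0,"y":0.015,"z":0,"ax":0,"ay":0,"az":0},
  {"claw":-0.4,"x":0,"y":0,"z":0,"ax":0,"ay":0,"az":0},
  {"claw":-0.4,"x":0,"y":0,"z":0,"ax":0,"ay":0,"az":0},
])

```text
time: 3.22
tcp_pos: [669.2, -3.3, 47.9]
ee_rot: [-0.499, 0.501, 0.502, -0.498]
force: [0.6, -0.4, 0.6]
opening: 59.8
```

```bash
python3 g.py 667 -4 27 90
```

```text
t 3.22 tcp [669.2  -3.3  47.9] yaw 90.0 toolx [-0.     1.     0.002] y [ 0.006  0.002 -1.   ] z [-1.    -0.    -0.006] open 59.8 F [ 0.6 -0.4  0.6] j [ 0.29  0.27  0.   -0.   -1.3  -1.86]
  yaw 90.0 rotvec(tool) [0.006 0.    0.002] shift in tgt frame (m) [-0.0007  0.0209  0.0022] in cur frame [-0.0007  0.0208  0.0024]
  yaw 270.0 rotvec(tool) [ 3.000e-03 -3.141e+00 -1.000e-02] shift in tgt frame (m) [ 0.0007  0.0209 -0.0022] in cur frame [-0.0007  0.0208  0.0024]
```

step_arm([
  {"claw":-0.4,"x":-0.0005,"y":0.012,"z":0.002,"ax":0.006,"ay":0,"az":0.002},
  {"claw":-0.4,"x":0,"y":0.006,"z":0,"ax":0,"ay":0,"az":0},
  {"claw":-0.4,"x":0,"y":0,"z":0,"ax":0,"ay":0,"az":0},
  {"claw":1,"x":0,"y":0,"z":0,"ax":0,"ay":0,"az":0},
  {"claw":1,"x":0,"y":0,"z":0,"ax":0,"ay":0,"az":0},
  {"claw":1,"x":0,"y":0,"z":0,"ax":0,"ay":0,"az":0},
  {"claw":1,"x":0,"y":0,"z":0,"ax":0,"ay":0,"az":0},
  {"claw":1,"x":0,"y":0,"z":0,"ax":0,"ay":0,"az":0},
])

```text
time: 3.88
tcp_pos: [669.0, -3.6, 32.1]
ee_rot: [-0.499, 0.501, 0.501, -0.499]
force: [0.5, -0.1, -2.5]
opening: 22.4
```

```bash
python3 g.py 667 -4 27 90;  python3 - <<'E'
from plant import cams
import cv2
for n,b in(("side",(120,280,140,340)),):
    im=cams.capture(n)[:,:,::-1]; cv2.imwrite(f"pics/{n}3.png",im); cv2.imwrite(f"pics/{n}3c.png",cv2.resize(im[b[0]:b[1]-60,b[2]:b[3]-60],None,fx=5,fy=5,interpolation=2))
E
```

```text
t 3.88 tcp [669.   -3.6  32.1] yaw 90.0 toolx [-0.001  1.     0.   ] y [ 0.004  0.    -1.   ] z [-1.    -0.001 -0.004] open 22.4 F [ 0.5 -0.1 -2.5] j [ 0.29  0.28 -0.01  0.   -1.27 -1.86]
  yaw 90.0 rotvec(tool) [0.004 0.001 0.   ] shift in tgt frame (m) [-0.0004  0.0051  0.002 ] in cur frame [-0.0004  0.0051  0.002 ]
  yaw 270.0 rotvec(tool) [ 0.    -3.141 -0.007] shift in tgt frame (m) [ 0.0004  0.0051 -0.002 ] in cur frame [-0.0004  0.0051  0.002 ]
```

View pics/side3c.png

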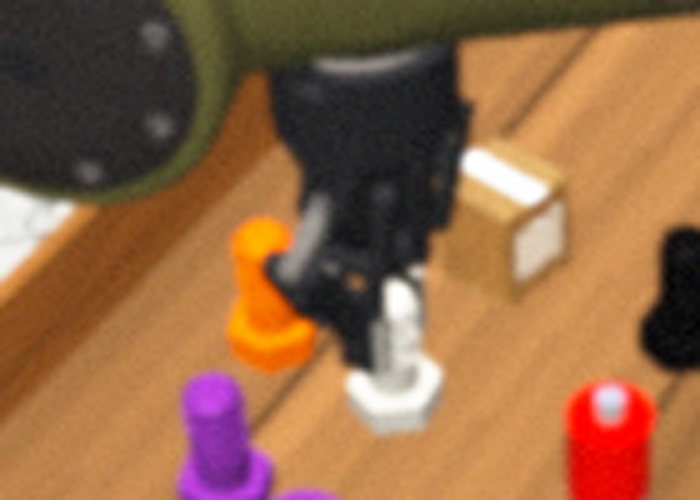

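step_arm([
  {"claw":1,"x":0,"y":-0.01,"z":0,"ax":0,"ay":0,"az":0},
  {"claw":1,"x":0,"y":-0.025,"z":0,"ax":0,"ay":0,"az":0},
  {"claw":1,"x":0,"y":-0.03,"z":0,"ax":0,"ay":0,"az":0},
  {"claw":1,"x":0,"y":-0.03,"z":0,"ax":0,"ay":0,"az":0},
  {"claw":1,"x":0,"y":-0.02,"z":0,"ax":0,"ay":0,"az":0},
  {"claw":1,"x":0,"y":0,"z":0,"ax":0,"ay":0,"az":0},
])

```text
time: 4.43
tcp_pos: [665.2, -3.9, 148.9]
ee_rot: [0.502, -0.498, -0.498, 0.502]
force: [-0.2, -0.3, -1.6]
opening: 22.3
```

```bash
python3 g.py 495 -304.5 150 94
```

```text
t 4.43 tcp [665.2  -3.9 148.9] yaw 90.0 toolx [-0.  1. -0.] y [-0.006 -0.    -1.   ] z [-1.    -0.     0.006] open 22.3 F [-0.2 -0.3 -1.6] j [ 0.29  0.22  0.14 -0.   -1.49 -1.86]
  yaw 94.0 rotvec(tool) [-0.006 -0.07   0.   ] shift in tgt frame (m) [-0.288  -0.0011  0.1908] in cur frame [-3.006e-01  1.000e-04  1.703e-01]
  yaw 274.0 rotvec(tool) [-0.     3.072 -0.01 ] shift in tgt frame (m) [ 0.288  -0.0011 -0.1908] in cur frame [-3.006e-01  1.000e-04  1.703e-01]
```

step_arm([
  {"claw":1,"x":-0.02,"y":0,"z":0.013,"ax":-0.006,"ay":-0.07,"az":0},
  {"claw":1,"x":-0.032,"y":-0.001,"z":0.021,"ax":0,"ay":0,"az":0},
  {"claw":1,"x":-0.034,"y":-0.001,"z":0.0225,"ax":0,"ay":0,"az":0},
  {"claw":1,"x":-0.034,"y":-0.001,"z":0.0225,"ax":0,"ay":0,"az":0},
  {"claw":1,"x":-0.034,"y":-0.001,"z":0.0225,"ax":0,"ay":0,"az":0},
  {"claw":1,"x":-0.034,"y":-0.001,"z":0.0225,"ax":0,"ay":0,"az":0},
  {"claw":1,"x":-0.034,"y":-0.001,"z":0.0225,"ax":0,"ay":0,"az":0},
  {"claw":1,"x":-0.03,"y":-0.001,"z":0.02,"ax":0,"ay":0,"az":0},
  {"claw":1,"x":-0.015,"y":0,"z":0.01,"ax":0,"ay":0,"az":0},
  {"claw":1,"x":0,"y":0,"z":0,"ax":0,"ay":0,"az":0},
])

```text
time: 5.27
tcp_pos: [497.3, -287.1, 144.1]
ee_rot: [0.484, -0.475, -0.519, 0.52]
force: [0.7, 0.9, -3.4]
opening: 22.6
```

```bash
python3 g.py 495 -304.5 60 94
```

```text
t 5.27 tcp [ 497.3 -287.1  144.1] yaw 94.5 toolx [-0.079  0.997  0.009] y [-0.01   0.008 -1.   ] z [-0.997 -0.079  0.009] open 22.6 F [ 0.7  0.9 -3.4] j [-0.18 -0.01 -0.12 -0.01 -1.47 -1.31]
  yaw 94.0 rotvec(tool) [-0.009  0.01   0.009] shift in tgt frame (m) [-0.0172  0.0841  0.0035] in cur frame [-0.0179  0.084   0.0029]
  yaw 274.0 rotvec(tool) [ 0.014 -3.132  0.015] shift in tgt frame (m) [ 0.0172  0.0841 -0.0035] in cur frame [-0.0179  0.084   0.0029]
```

step_arm([
  {"claw":1,"x":-0.017,"y":0,"z":0.002,"ax":-0.009,"ay":0.01,"az":0.009},
  {"claw":1,"x":0,"y":0,"z":0,"ax":0,"ay":0,"az":0},
  {"claw":1,"x":0,"y":0.02,"z":0,"ax":0,"ay":0,"az":0},
  {"claw":1,"x":0,"y":0.025,"z":0,"ax":0,"ay":0,"az":0},
  {"claw":1,"x":0,"y":0.015,"z":0,"ax":0,"ay":0,"az":0},
  {"claw":1,"x":0,"y":0,"z":0,"ax":0,"ay":0,"az":0},
  {"claw":1,"x":0,"y":0,"z":0,"ax":0,"ay":0,"az":0},
])

```text
time: 5.85
tcp_pos: [494.5, -301.9, 75.9]
ee_rot: [-0.486, 0.481, 0.517, -0.516]
force: [0.5, 0.4, -2.5]
opening: 22.6
```

```bash
python3 g.py 495 -304.5 37 94;  python3 - <<'E'
from plant import cams
import cv2
for n,b in(("side",(90,190,280,400)),("top",(180,280,350,470))):
    im=cams.capture(n)[:,:,::-1]; cv2.imwrite(f"pics/{n}4.png",im); cv2.imwrite(f"pics/{n}4c.png",cv2.resize(im[b[0]:b[1],b[2]:b[3]],None,fx=5,fy=5,interpolation=2))
E
```

```text
t 5.85 tcp [ 494.5 -301.9   75.9] yaw 93.8 toolx [-0.066  0.998  0.006] y [-0.005  0.005 -1.   ] z [-0.998 -0.066  0.004] open 22.6 F [ 0.5  0.4 -2.5] j [-0.2   0.03 -0.21 -0.   -1.34 -1.3 ]
  yaw 94.0 rotvec(tool) [-0.004 -0.004  0.006] shift in tgt frame (m) [-0.0026  0.0389 -0.0004] in cur frame [-0.0028  0.0389 -0.0005]
  yaw 274.0 rotvec(tool) [-0.009  3.138 -0.007] shift in tgt frame (m) [0.0026 0.0389 0.0004] in cur frame [-0.0028  0.0389 -0.0005]
```

View pics/side4c.png

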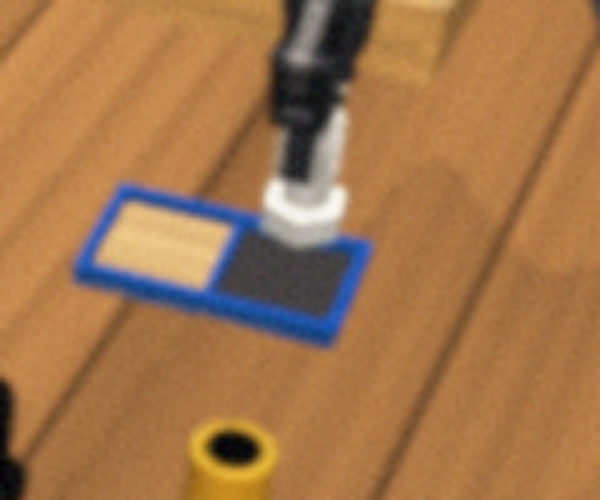

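View pics/top4c.png

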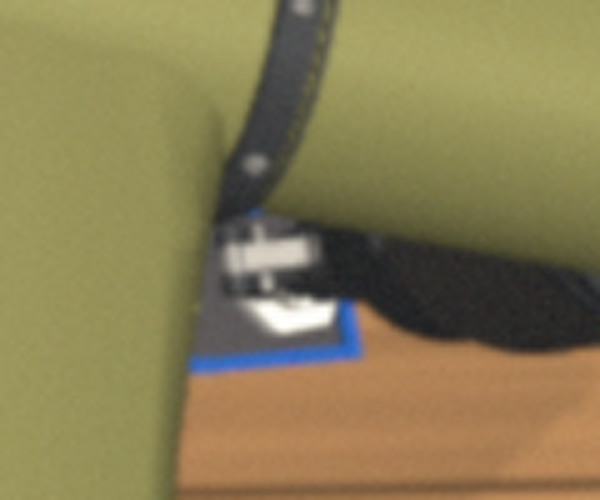

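step_arm([
  {"claw":1,"x":-0.0015,"y":0.015,"z":0,"ax":-0.004,"ay":0,"az":0.006},
  {"claw":1,"x":0,"y":0.01,"z":0,"ax":0,"ay":0,"az":0},
  {"claw":1,"x":0,"y":0,"z":0,"ax":0,"ay":0,"az":0},
  {"claw":1,"x":0,"y":0,"z":0,"ax":0,"ay":0,"az":0},
])

```text
time: 6.28
tcp_pos: [497.9, -303.7, 56.0]
ee_rot: [-0.48, 0.485, 0.518, -0.516]
force: [0.1, -0.1, -3.3]
opening: 22.8
```

```bash
python3 g.py 495 -304.5 37 94
```

```text
t 6.28 tcp [ 497.9 -303.7   56. ] yaw 93.9 toolx [-0.068  0.998 -0.004] y [ 0.007 -0.003 -1.   ] z [-0.998 -0.068 -0.007] open 22.8 F [ 0.1 -0.1 -3.3] j [-0.2   0.04 -0.24  0.   -1.29 -1.3 ]
  yaw 94.0 rotvec(tool) [ 0.007 -0.002 -0.004] shift in tgt frame (m) [-0.0006  0.019   0.0029] in cur frame [-0.0005  0.019   0.0031]
  yaw 274.0 rotvec(tool) [0.006 3.14  0.011] shift in tgt frame (m) [ 0.0006  0.019  -0.0029] in cur frame [-0.0005  0.019   0.0031]
```

step_arm([
  {"claw":1,"x":0,"y":0.009,"z":0.003,"ax":0.007,"ay":0,"az":-0.004},
  {"claw":1,"x":0,"y":0.004,"z":0,"ax":0,"ay":0,"az":0},
  {"claw":1,"x":0,"y":0.002,"z":0,"ax":0,"ay":0,"az":0},
  {"claw":1,"x":0,"y":0,"z":0,"ax":0,"ay":0,"az":0},
  {"claw":1,"x":0,"y":0,"z":0,"ax":0,"ay":0,"az":0},
])

```text
time: 6.7
tcp_pos: [495.9, -304.5, 42.2]
ee_rot: [-0.482, 0.483, 0.517, -0.516]
force: [0.4, 0.1, -3.0]
opening: 22.9
```

```bash
python3 g.py 495 -304.5 37 94
```

```text
t 6.70 tcp [ 495.9 -304.5   42.2] yaw 93.9 toolx [-0.068  0.998 -0.001] y [ 0.002 -0.001 -1.   ] z [-0.998 -0.068 -0.002] open 22.9 F [ 0.4  0.1 -3. ] j [-0.21  0.05 -0.25  0.   -1.27 -1.3 ]
  yaw 94.0 rotvec(tool) [ 0.002 -0.002 -0.001] shift in tgt frame (m) [0.     0.0052 0.0009] in cur frame [0.     0.0052 0.0009]
  yaw 274.0 rotvec(tool) [1.00e-03 3.14e+00 4.00e-03] shift in tgt frame (m) [-0.      0.0052 -0.0009] in cur frame [0.     0.0052 0.0009]
```

step_arm([
  {"claw":1,"x":0,"y":0.002,"z":0,"ax":0,"ay":0,"az":0},
  {"claw":1,"x":0,"y":0.002,"z":0,"ax":0,"ay":0,"az":0},
  {"claw":1,"x":0,"y":0.001,"z":0,"ax":0,"ay":0,"az":0},
  {"claw":1,"x":0,"y":0,"z":0,"ax":0,"ay":0,"az":0},
])

```text
time: 7.03
tcp_pos: [496.2, -304.7, 37.3]
ee_rot: [-0.482, 0.484, 0.517, -0.516]
force: [0.8, 0.1, -3.3]
opening: 23.0
```

```bash
python3 g.py 495 -304.5 37 94
```

```text
t 7.03 tcp [ 496.2 -304.7   37.3] yaw 93.9 toolx [-0.068  0.998 -0.001] y [ 0.003 -0.001 -1.   ] z [-0.998 -0.068 -0.003] open 23.0 F [ 0.8  0.1 -3.3] j [-0.21  0.06 -0.26  0.   -1.26 -1.3 ]
  yaw 94.0 rotvec(tool) [ 0.003 -0.002 -0.001] shift in tgt frame (m) [0.0003 0.0003 0.0012] in cur frame [0.0002 0.0003 0.0012]
  yaw 274.0 rotvec(tool) [2.00e-03 3.14e+00 5.00e-03] shift in tgt frame (m) [-0.0003  0.0003 -0.0012] in cur frame [0.0002 0.0003 0.0012]
```

step_arm([
  {"claw":1,"x":0,"y":0.001,"z":0,"ax":0,"ay":0,"az":0},
  {"claw":1,"x":0,"y":0,"z":0,"ax":0,"ay":0,"az":0},
])

```text
time: 7.2
tcp_pos: [496.6, -304.9, 37.4]
ee_rot: [-0.481, 0.484, 0.517, -0.516]
force: [0.6, 0.0, -2.9]
opening: 22.6
```

step_arm([
  {"claw":1,"x":0,"y":0.001,"z":0,"ax":0,"ay":0,"az":0},
  {"claw":1,"x":0,"y":0,"z":0,"ax":0,"ay":0,"az":0},
])

```text
time: 7.37
tcp_pos: [497.0, -305.1, 37.3]
ee_rot: [-0.481, 0.485, 0.517, -0.516]
force: [-0.4, -0.4, -4.0]
opening: 22.9
```

step_arm([
  {"claw":1,"x":0,"y":0.002,"z":0.001,"ax":0.004,"ay":0,"az":0},
  {"claw":1,"x":0,"y":0.002,"z":0.001,"ax":0,"ay":0,"az":0},
])

```text
time: 7.53
tcp_pos: [497.1, -305.5, 37.0]
ee_rot: [-0.48, 0.485, 0.517, -0.517]
force: [-2.0, 6.6, 10.4]
opening: 22.5
```

```bash
python3 g.py 495 -304.5 37 94;  python3 - <<'E'
from plant import cams
import cv2
for n,b in(("side",(90,190,280,400)),):
    im=cams.capture(n)[:,:,::-1]; cv2.imwrite(f"pics/{n}5.png",im); cv2.imwrite(f"pics/{n}5c.png",cv2.resize(im[b[0]:b[1],b[2]:b[3]],None,fx=5,fy=5,interpolation=2))
E
```

```text
t 7.53 tcp [ 497.1 -305.5   37. ] yaw 94.0 toolx [-0.069  0.998 -0.005] y [ 0.006 -0.005 -1.   ] z [-0.998 -0.069 -0.006] open 22.5 F [-2.   6.6 10.4] j [-0.21  0.05 -0.26  0.   -1.25 -1.3 ]
  yaw 94.0 rotvec(tool) [ 0.006 -0.    -0.005] shift in tgt frame (m) [0.0011 0.     0.0021] in cur frame [0.0011 0.     0.0021]
  yaw 274.0 rotvec(tool) [0.008 3.141 0.009] shift in tgt frame (m) [-0.0011  0.     -0.0021] in cur frame [0.0011 0.     0.0021]
```

View pics/side5c.png

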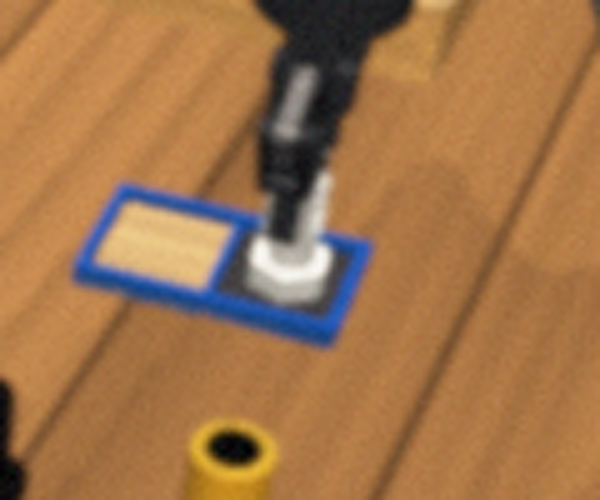

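The bolt is on the bay floor (contact at TCP z 37, as predicted) and centred in the dark bay at crop (290,270). I'll release it and go up.

step_arm([
  {"claw":1,"x":0,"y":0,"z":0,"ax":0,"ay":0,"az":0},
  {"claw":-0.2,"x":0,"y":0,"z":0,"ax":0,"ay":0,"az":0},
  {"claw":-0.2,"x":0,"y":0,"z":0,"ax":0,"ay":0,"az":0},
  {"claw":-0.2,"x":0,"y":0,"z":0,"ax":0,"ay":0,"az":0},
  {"claw":-0.2,"x":0,"y":-0.02,"z":0,"ax":0,"ay":0,"az":0},
  {"claw":-0.2,"x":0,"y":-0.04,"z":0,"ax":0,"ay":0,"az":0},
  {"claw":-0.2,"x":0,"y":-0.04,"z":0,"ax":0,"ay":0,"az":0},
  {"claw":-0.2,"x":0,"y":-0.02,"z":0,"ax":0,"ay":0,"az":0},
  {"claw":-0.2,"x":0,"y":0,"z":0,"ax":0,"ay":0,"az":0},
  {"claw":-0.2,"x":0,"y":0,"z":0,"ax":0,"ay":0,"az":0},
])

```text
time: 8.42
tcp_pos: [495.6, -306.0, 161.3]
ee_rot: [0.48, -0.485, -0.516, 0.517]
force: [0.9, 0.2, -0.2]
opening: 51.1
```

```bash
python3 - <<'E'
from m import *
from scipy.optimize import minimize
# finer nut yaw
M={}
for n,p in(('top',(214,256)),('side',(286,260))):
    m=np.zeros((384,512),np.uint8);y,x=p[1],p[0];r=22
    m[y-r:y+r,x-r:x+r]=mask(I[n],'nut')[y-r:y+r,x-r:x+r]
    m=cv2.morphologyEx(m,cv2.MORPH_CLOSE,np.ones((5,5)));nl,L,st,ce=cv2.connectedComponentsWithStats(m); M[n]=(L==1+np.argmax(st[1:,4])).astype(float)
for use in(('top',),('side',)):
  for yw in range(10,50,3):
    def e(X):
        t=0
        for n in use:
            s,lo=sil(C[n],'nut',[X[0],X[1],0],np.radians(yw)); F=np.zeros((384,512));F[lo[1]:lo[1]+s.shape[0],lo[0]:lo[0]+s.shape[1]]=s;t+=((F-cv2.GaussianBlur(M[n],(3,3),.6))**2).sum()
        return t
    g=np.array([461,97.5]);r=minimize(e,g,method='Nelder-Mead',options=dict(initial_simplex=[g,g+[5,0],g+[0,5]]));print(use,yw,r.x.round(1),round(r.fun,1))
E
python3 g.py 461.5 97.7 150 85
```

```text
('top',) 10 [463.1  98.8] 11.1
('top',) 13 [462.9  99.1] 10.1
('top',) 16 [463.2  98.9] 8.3
('top',) 19 [463.3  98.8] 7.3
('top',) 22 [463.4  99. ] 6.7
('top',) 25 [463.3  98.6] 6.5
('top',) 28 [463.3  98.8] 6.7
('top',) 31 [463.3  98.9] 6.9
('top',) 34 [463.3  99. ] 7.6
('top',) 37 [463.1  98.9] 8.5
('top',) 40 [462.9  99. ] 10.3
('top',) 43 [462.8  98.9] 11.7
('top',) 46 [462.9  98.9] 13.4
('top',) 49 [463.   98.7] 15.2
('side',) 10 [459.5  96.7] 26.2
('side',) 13 [459.7  96.3] 22.2
('side',) 16 [459.6  96.5] 20.1
('side',) 19 [459.8  96.6] 16.9
('side',) 22 [460.1  96.8] 13.4
('side',) 25 [460.1  96.9] 10.9
('side',) 28 [460.1  96.7] 10.1
('side',) 31 [460.1  96.8] 12.4
('side',) 34 [460.3  96.5] 16.5
('side',) 37 [460.2  96.6] 20.7
('side',) 40 [460.2  96.5] 26.2
('side',) 43 [460.1  96.7] 30.5
('side',) 46 [460.   96.2] 34.3
('side',) 49 [460.1  96.4] 36.6
t 8.42 tcp [ 495.6 -306.   161.3] yaw 93.9 toolx [-0.069  0.998 -0.007] y [ 0.005 -0.007 -1.   ] z [-0.998 -0.069 -0.004] open 51.1 F [ 0.9  0.2 -0.2] j [-0.21 -0.01 -0.09  0.01 -1.48 -1.3 ]
  yaw 85.0 rotvec(tool) [ 0.005  0.156 -0.006] shift in tgt frame (m) [0.3992 0.0113 0.0692] in cur frame [0.4052 0.0085 0.0064]
  yaw 265.0 rotvec(tool) [-0.01  -2.986 -0.007] shift in tgt frame (m) [-0.3992  0.0113 -0.0692] in cur frame [0.4052 0.0085 0.0064]
```

step_arm([
  {"claw":-0.4,"x":0.02,"y":0,"z":0,"ax":0.005,"ay":0.065,"az":-0.006},
  {"claw":-0.4,"x":0.036,"y":0,"z":0.006,"ax":0,"ay":0.065,"az":0},
  {"claw":-0.4,"x":0.04,"y":0,"z":0.006,"ax":0,"ay":0,"az":0},
  {"claw":-0.4,"x":0.04,"y":0,"z":0.006,"ax":0,"ay":0,"az":0},
  {"claw":-0.4,"x":0.04,"y":0,"z":0.006,"ax":0,"ay":0,"az":0},
  {"claw":-0.4,"x":0.04,"y":0,"z":0.006,"ax":0,"ay":0,"az":0},
  {"claw":-0.4,"x":0.04,"y":0,"z":0.006,"ax":0,"ay":0,"az":0},
  {"claw":-0.4,"x":0.04,"y":0,"z":0.006,"ax":0,"ay":0,"az":0},
  {"claw":-0.4,"x":0.04,"y":0,"z":0.006,"ax":0,"ay":0,"az":0},
  {"claw":-0.4,"x":0.03,"y":0,"z":0.006,"ax":0,"ay":0,"az":0},
])

```text
time: 9.25
tcp_pos: [456.3, 69.4, 147.5]
ee_rot: [0.523, -0.517, -0.475, 0.484]
force: [0.8, -0.6, 0.7]
opening: 59.8
```

step_arm([
  {"claw":-0.4,"x":0,"y":0,"z":0,"ax":0,"ay":0,"az":0},
  {"claw":-0.4,"x":0,"y":0,"z":0,"ax":0,"ay":0,"az":0},
])

```text
time: 9.42
tcp_pos: [454.6, 74.7, 144.7]
ee_rot: [0.522, -0.515, -0.476, 0.487]
force: [0.3, -1.3, -0.0]
opening: 59.5
```

```bash
python3 g.py 462 98 90 86.5
```

```text
t 9.42 tcp [454.6  74.7 144.7] yaw 85.8 toolx [ 0.074  0.997 -0.004] y [-0.018 -0.003 -1.   ] z [-0.997  0.074  0.018] open 59.5 F [ 0.3 -1.3 -0. ] j [ 0.6  -0.32 -0.39 -0.01 -1.51 -2.24]
  yaw 86.5 rotvec(tool) [-0.018 -0.013 -0.004] shift in tgt frame (m) [ 0.0237  0.0547 -0.006 ] in cur frame [ 0.024   0.0545 -0.0066]
  yaw 266.5 rotvec(tool) [ 0.007  3.129 -0.028] shift in tgt frame (m) [-0.0237  0.0547  0.006 ] in cur frame [ 0.024   0.0545 -0.0066]
```

step_arm([
  {"claw":-0.4,"x":0.023,"y":0,"z":-0.006,"ax":-0.018,"ay":-0.013,"az":-0.004},
  {"claw":-0.4,"x":0,"y":0,"z":0,"ax":0,"ay":0,"az":0},
  {"claw":-0.4,"x":0,"y":0.02,"z":0,"ax":0,"ay":0,"az":0},
  {"claw":-0.4,"x":0,"y":0.02,"z":0,"ax":0,"ay":0,"az":0},
  {"claw":-0.4,"x":0,"y":0.01,"z":0,"ax":0,"ay":0,"az":0},
  {"claw":-0.4,"x":0,"y":0,"z":0,"ax":0,"ay":0,"az":0},
  {"claw":-0.4,"x":0,"y":0,"z":0,"ax":0,"ay":0,"az":0},
])

```text
time: 10.0
tcp_pos: [461.9, 93.0, 88.4]
ee_rot: [-0.516, 0.516, 0.481, -0.486]
force: [0.6, -0.3, 0.8]
opening: 59.6
```

```bash
python3 g.py 462 98 26 86.5;  cat > cap.py <<'E'
import sys,cv2
from plant import cams
tag=sys.argv[1]
for a in sys.argv[2:]:
    n,u,v,r=a.split(',');u,v,r=int(u),int(v),int(r)
    im=cams.capture(n)[:,:,::-1]; cv2.imwrite(f"pics/{n}{tag}.png",im); cv2.imwrite(f"pics/{n}{tag}c.png",cv2.resize(im[max(0,v-r):v+r,max(0,u-r):u+r],None,fx=280/r,fy=280/r,interpolation=2))
E
python3 cap.py 6 side,285,240,60
```

```text
t 10.00 tcp [461.9  93.   88.4] yaw 86.3 toolx [ 0.065  0.998 -0.005] y [-0.004 -0.004 -1.   ] z [-0.998  0.065  0.004] open 59.6 F [ 0.6 -0.3  0.8] j [ 0.63 -0.28 -0.47  0.   -1.39 -2.27]
  yaw 86.5 rotvec(tool) [-0.004 -0.003 -0.005] shift in tgt frame (m) [0.0049 0.0624 0.0002] in cur frame [ 0.0052  0.0624 -0.    ]
  yaw 266.5 rotvec(tool) [ 0.007  3.138 -0.006] shift in tgt frame (m) [-0.0049  0.0624 -0.0002] in cur frame [ 0.0052  0.0624 -0.    ]
```

View pics/side6c.png

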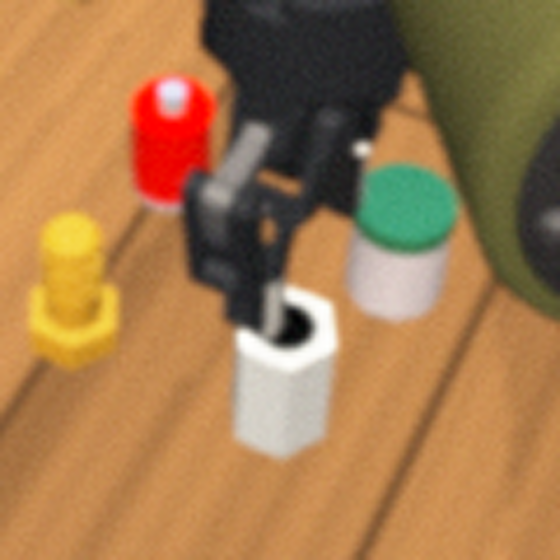

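step_arm([
  {"claw":-0.4,"x":0.005,"y":0,"z":0,"ax":-0.004,"ay":-0.003,"az":-0.005},
  {"claw":-0.4,"x":0,"y":0.01,"z":0,"ax":0,"ay":0,"az":0},
  {"claw":-0.4,"x":0,"y":0.02,"z":0,"ax":0,"ay":0,"az":0},
  {"claw":-0.4,"x":0,"y":0.015,"z":0,"ax":0,"ay":0,"az":0},
  {"claw":-0.4,"x":0,"y":0,"z":0,"ax":0,"ay":0,"az":0},
  {"claw":-0.4,"x":0,"y":0,"z":0,"ax":0,"ay":0,"az":0},
])

```text
time: 10.55
tcp_pos: [465.1, 99.4, 45.6]
ee_rot: [-0.515, 0.516, 0.488, -0.481]
force: [0.2, 0.6, -0.3]
opening: 60.0
```

```bash
python3 g.py 462 98 26 86.5
```

```text
t 10.55 tcp [465.1  99.4  45.6] yaw 86.4 toolx [0.062 0.998 0.006] y [ 0.008  0.005 -1.   ] z [-0.998  0.062 -0.008] open 60.0 F [ 0.2  0.6 -0.3] j [ 0.64 -0.26 -0.53  0.   -1.29 -2.27]
  yaw 86.5 rotvec(tool) [ 0.008 -0.001  0.006] shift in tgt frame (m) [-0.0016  0.0196  0.003 ] in cur frame [-0.0017  0.0196  0.0032]
  yaw 266.5 rotvec(tool) [-0.009  3.14   0.012] shift in tgt frame (m) [ 0.0016  0.0196 -0.003 ] in cur frame [-0.0017  0.0196  0.0032]
```

step_arm([
  {"claw":-0.4,"x":-0.0015,"y":0.01,"z":0.003,"ax":0.008,"ay":0,"az":0.006},
  {"claw":-0.4,"x":0,"y":0.007,"z":0,"ax":0,"ay":0,"az":0},
  {"claw":-0.4,"x":0,"y":0,"z":0,"ax":0,"ay":0,"az":0},
  {"claw":-0.4,"x":0,"y":0,"z":0,"ax":0,"ay":0,"az":0},
  {"claw":1,"x":0,"y":0,"z":0,"ax":0,"ay":0,"az":0},
  {"claw":1,"x":0,"y":0,"z":0,"ax":0,"ay":0,"az":0},
  {"claw":1,"x":0,"y":0,"z":0,"ax":0,"ay":0,"az":0},
  {"claw":1,"x":0,"y":0,"z":0,"ax":0,"ay":0,"az":0},
  {"claw":1,"x":0,"y":0,"z":0,"ax":0,"ay":0,"az":0},
])

```text
time: 11.3
tcp_pos: [463.3, 98.7, 30.0]
ee_rot: [-0.515, 0.516, 0.485, -0.483]
force: [-0.1, -0.5, -1.0]
opening: 35.2
```

```bash
python3 g.py 462 98 26 86.5; python3 cap.py 7 side,285,240,60
```

```text
t 11.30 tcp [463.3  98.7  30. ] yaw 86.5 toolx [0.062 0.998 0.001] y [ 0.003  0.001 -1.   ] z [-0.998  0.062 -0.003] open 35.2 F [-0.1 -0.5 -1. ] j [ 0.64 -0.24 -0.55  0.   -1.26 -2.27]
  yaw 86.5 rotvec(tool) [ 0.003 -0.001  0.001] shift in tgt frame (m) [-0.0008  0.004   0.0012] in cur frame [-0.0008  0.004   0.0012]
  yaw 266.5 rotvec(tool) [-1.000e-03  3.141e+00  4.000e-03] shift in tgt frame (m) [ 0.0008  0.004  -0.0012] in cur frame [-0.0008  0.004   0.0012]
```

View pics/side7c.png

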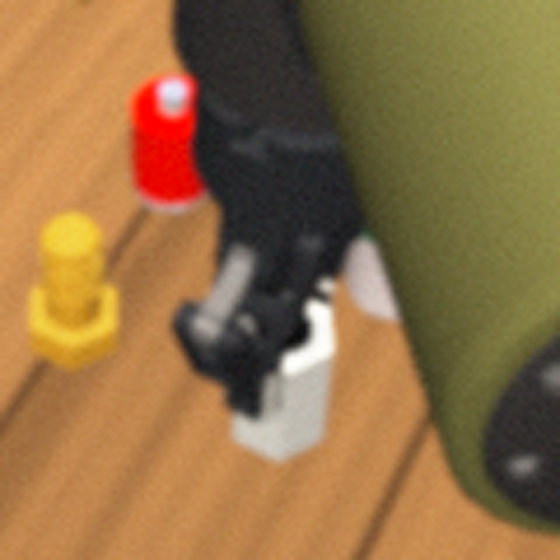

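step_arm([
  {"claw":1,"x":0,"y":-0.01,"z":0,"ax":0,"ay":0,"az":0},
  {"claw":1,"x":0,"y":-0.025,"z":0,"ax":0,"ay":0,"az":0},
  {"claw":1,"x":0,"y":-0.035,"z":0,"ax":0,"ay":0,"az":0},
  {"claw":1,"x":0,"y":-0.03,"z":0,"ax":0,"ay":0,"az":0},
  {"claw":1,"x":0,"y":-0.02,"z":0,"ax":0,"ay":0,"az":0},
  {"claw":1,"x":0,"y":0,"z":0,"ax":0,"ay":-0.065,"az":0},
  {"claw":1,"x":0,"y":0,"z":0,"ax":0,"ay":-0.065,"az":0},
  {"claw":1,"x":0,"y":0,"z":0,"ax":0,"ay":0,"az":0},
])

```text
time: 12.02
tcp_pos: [460.7, 97.5, 158.0]
ee_rot: [0.482, -0.481, -0.517, 0.518]
force: [-0.5, 0.5, -3.6]
opening: 35.4
```

```bash
python3 g.py 559 -300.5 150 94
```

```text
t 12.02 tcp [460.7  97.5 158. ] yaw 94.2 toolx [-0.073  0.997 -0.   ] y [-0.002 -0.    -1.   ] z [-0.997 -0.073  0.002] open 35.4 F [-0.5  0.5 -3.6] j [ 0.64 -0.31 -0.36 -0.   -1.52 -2.14]
  yaw 94.0 rotvec(tool) [-0.002  0.003 -0.   ] shift in tgt frame (m) [-0.4039  0.008  -0.0703] in cur frame [-0.4041  0.0078 -0.0692]
  yaw 274.0 rotvec(tool) [-0.000e+00 -3.139e+00  3.000e-03] shift in tgt frame (m) [0.4039 0.008  0.0703] in cur frame [-0.4041  0.0078 -0.0692]
```

step_arm([
  {"claw":1,"x":-0.025,"y":0,"z":-0.005,"ax":0,"ay":0,"az":0},
  {"claw":1,"x":-0.039,"y":0,"z":-0.007,"ax":0,"ay":0,"az":0},
  {"claw":1,"x":-0.04,"y":0,"z":-0.007,"ax":0,"ay":0,"az":0},
  {"claw":1,"x":-0.04,"y":0,"z":-0.007,"ax":0,"ay":0,"az":0},
  {"claw":1,"x":-0.04,"y":0,"z":-0.007,"ax":0,"ay":0,"az":0},
  {"claw":1,"x":-0.04,"y":0,"z":-0.007,"ax":0,"ay":0,"az":0},
  {"claw":1,"x":-0.04,"y":0,"z":-0.007,"ax":0,"ay":0,"az":0},
  {"claw":1,"x":-0.04,"y":0,"z":-0.007,"ax":0,"ay":0,"az":0},
  {"claw":1,"x":-0.04,"y":0,"z":-0.007,"ax":0,"ay":0,"az":0},
  {"claw":1,"x":-0.025,"y":0,"z":-0.004,"ax":0,"ay":0,"az":0},
])

```text
time: 12.85
tcp_pos: [550.5, -273.9, 156.8]
ee_rot: [-0.486, 0.481, 0.516, -0.516]
force: [0.9, 1.8, -3.0]
opening: 35.5
```

step_arm([
  {"claw":1,"x":0,"y":0,"z":0,"ax":0,"ay":0,"az":0},
  {"claw":1,"x":0,"y":0,"z":0,"ax":0,"ay":0,"az":0},
])

```text
time: 13.02
tcp_pos: [549.4, -279.6, 154.2]
ee_rot: [0.49, -0.483, -0.512, 0.514]
force: [0.1, 0.3, -2.5]
opening: 35.2
```

```bash
python3 g.py 559 -300.5 80 94
```

```text
t 13.02 tcp [ 549.4 -279.6  154.2] yaw 93.1 toolx [-0.054  0.999  0.006] y [-0.01   0.005 -1.   ] z [-0.999 -0.054  0.009] open 35.2 F [ 0.1  0.3 -2.5] j [-0.15  0.1   0.01 -0.   -1.49 -1.37]
  yaw 94.0 rotvec(tool) [-0.009 -0.016  0.006] shift in tgt frame (m) [-0.0215  0.0742 -0.0081] in cur frame [-0.0218  0.074  -0.0092]
  yaw 274.0 rotvec(tool) [-0.009  3.125 -0.015] shift in tgt frame (m) [0.0215 0.0742 0.0081] in cur frame [-0.0218  0.074  -0.0092]
```

step_arm([
  {"claw":1,"x":-0.021,"y":0,"z":-0.009,"ax":-0.009,"ay":-0.016,"az":0.006},
  {"claw":1,"x":0,"y":0,"z":0,"ax":0,"ay":0,"az":0},
  {"claw":1,"x":0,"y":0.02,"z":0,"ax":0,"ay":0,"az":0},
  {"claw":1,"x":0,"y":0.025,"z":0,"ax":0,"ay":0,"az":0},
  {"claw":1,"x":0,"y":0.015,"z":0,"ax":0,"ay":0,"az":0},
  {"claw":1,"x":0,"y":0,"z":0,"ax":0,"ay":0,"az":0},
  {"claw":1,"x":0,"y":0,"z":0,"ax":0,"ay":0,"az":0},
])

```text
time: 13.6
tcp_pos: [559.1, -296.0, 92.1]
ee_rot: [0.485, -0.483, -0.516, 0.516]
force: [0.2, -0.2, -1.8]
opening: 35.2
```

```bash
python3 g.py 559 -300.5 40 94; python3 cap.py 8 side,330,140,60
```

```text
t 13.60 tcp [ 559.1 -296.    92.1] yaw 93.7 toolx [-0.065  0.998  0.002] y [-0.002  0.002 -1.   ] z [-0.998 -0.065  0.002] open 35.2 F [ 0.2 -0.2 -1.8] j [-0.17  0.16 -0.04 -0.   -1.37 -1.33]
  yaw 94.0 rotvec(tool) [-0.002 -0.005  0.002] shift in tgt frame (m) [-0.0045  0.0521  0.0004] in cur frame [-0.0046  0.0521  0.0003]
  yaw 274.0 rotvec(tool) [-3.000e-03  3.136e+00 -4.000e-03] shift in tgt frame (m) [ 0.0045  0.0521 -0.0004] in cur frame [-0.0046  0.0521  0.0003]
```

View pics/side8c.png

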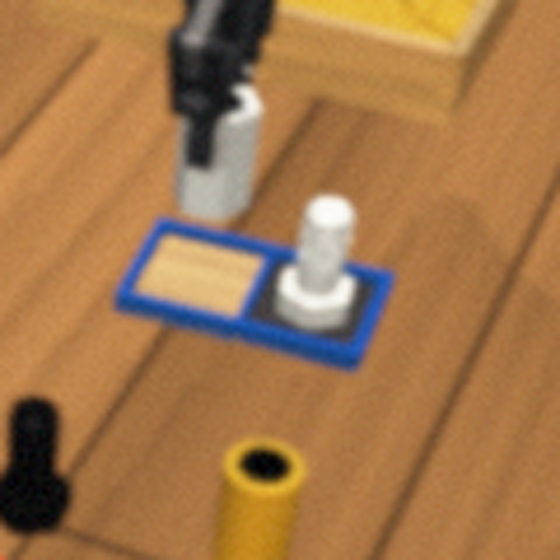

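step_arm([
  {"claw":1,"x":-0.0045,"y":0.01,"z":0,"ax":-0.002,"ay":-0.005,"az":0.002},
  {"claw":1,"x":0,"y":0.018,"z":0,"ax":0,"ay":0,"az":0},
  {"claw":1,"x":0,"y":0.008,"z":0,"ax":0,"ay":0,"az":0},
  {"claw":1,"x":0,"y":0,"z":0,"ax":0,"ay":0,"az":0},
  {"claw":1,"x":0,"y":0,"z":0,"ax":0,"ay":0,"az":0},
])

```text
time: 14.07
tcp_pos: [562.2, -300.8, 59.9]
ee_rot: [-0.479, 0.484, 0.519, -0.517]
force: [-0.1, -0.9, -2.3]
opening: 35.3
```

```bash
python3 g.py 559 -300.5 35 94
```

```text
t 14.07 tcp [ 562.2 -300.8   59.9] yaw 94.1 toolx [-0.072  0.997 -0.004] y [ 0.008 -0.003 -1.   ] z [-0.997 -0.072 -0.008] open 35.3 F [-0.1 -0.9 -2.3] j [-0.18  0.18 -0.08  0.   -1.3  -1.32]
  yaw 94.0 rotvec(tool) [ 0.008  0.002 -0.004] shift in tgt frame (m) [0.0005 0.0249 0.0032] in cur frame [0.0006 0.0249 0.0034]
  yaw 274.0 rotvec(tool) [-0.006 -3.14  -0.012] shift in tgt frame (m) [-0.0005  0.0249 -0.0032] in cur frame [0.0006 0.0249 0.0034]
```

step_arm([
  {"claw":1,"x":0,"y":0.01,"z":0.003,"ax":0.008,"ay":0.002,"az":-0.004},
  {"claw":1,"x":0,"y":0.006,"z":0,"ax":0,"ay":0,"az":0},
  {"claw":1,"x":0,"y":0.002,"z":0,"ax":0,"ay":0,"az":0},
  {"claw":1,"x":0,"y":0,"z":0,"ax":0,"ay":0,"az":0},
  {"claw":1,"x":0,"y":0,"z":0,"ax":0,"ay":0,"az":0},
])

```text
time: 14.48
tcp_pos: [560.0, -301.8, 42.6]
ee_rot: [-0.482, 0.483, 0.517, -0.517]
force: [-1.5, -1.1, -2.3]
opening: 35.2
```

```bash
python3 g.py 559 -300.5 35 94
```

```text
t 14.48 tcp [ 560.  -301.8   42.6] yaw 94.0 toolx [-0.07   0.998 -0.001] y [ 0.002 -0.001 -1.   ] z [-0.998 -0.07  -0.002] open 35.2 F [-1.5 -1.1 -2.3] j [-0.18  0.19 -0.1   0.   -1.28 -1.32]
  yaw 94.0 rotvec(tool) [ 0.002 -0.    -0.001] shift in tgt frame (m) [0.0013 0.0076 0.0009] in cur frame [0.0013 0.0076 0.001 ]
  yaw 274.0 rotvec(tool) [1.000e-03 3.141e+00 2.000e-03] shift in tgt frame (m) [-0.0013  0.0076 -0.0009] in cur frame [0.0013 0.0076 0.001 ]
```

step_arm([
  {"claw":1,"x":0.001,"y":0.004,"z":0.001,"ax":0,"ay":0,"az":0},
  {"claw":1,"x":0,"y":0.002,"z":0,"ax":0,"ay":0,"az":0},
  {"claw":1,"x":0,"y":0.001,"z":0,"ax":0,"ay":0,"az":0},
  {"claw":1,"x":0,"y":0,"z":0,"ax":0,"ay":0,"az":0},
])

```text
time: 14.82
tcp_pos: [559.3, -300.9, 35.7]
ee_rot: [-0.481, 0.483, 0.517, -0.517]
force: [-0.0, 0.1, -2.4]
opening: 35.4
```

step_arm([
  {"claw":1,"x":0,"y":0.001,"z":0,"ax":0,"ay":0,"az":0},
  {"claw":1,"x":0,"y":0.002,"z":0,"ax":0,"ay":0,"az":0},
])

```text
time: 14.98
tcp_pos: [559.7, -301.1, 35.0]
ee_rot: [-0.481, 0.484, 0.518, -0.517]
force: [-7.3, 6.6, 14.1]
opening: 35.0
```

step_arm([
  {"claw":1,"x":0,"y":0,"z":0,"ax":0,"ay":0,"az":0},
  {"claw":-0.2,"x":0,"y":0,"z":0,"ax":0,"ay":0,"az":0},
  {"claw":-0.2,"x":0,"y":0,"z":0,"ax":0,"ay":0,"az":0},
  {"claw":-0.2,"x":0,"y":0,"z":0,"ax":0,"ay":0,"az":0},
  {"claw":-0.4,"x":0,"y":-0.02,"z":0,"ax":0,"ay":0,"az":0},
  {"claw":-0.4,"x":0,"y":-0.04,"z":0,"ax":0,"ay":0,"az":0},
  {"claw":-0.4,"x":0,"y":-0.04,"z":0,"ax":0,"ay":0,"az":0},
  {"claw":-0.4,"x":0,"y":-0.02,"z":0,"ax":0,"ay":0,"az":0},
  {"claw":-0.4,"x":0,"y":0,"z":0,"ax":0,"ay":0,"az":0},
  {"claw":-0.4,"x":0,"y":0,"z":0,"ax":0,"ay":0,"az":0},
])

```text
time: 15.82
tcp_pos: [559.4, -301.8, 161.5]
ee_rot: [-0.479, 0.485, 0.517, -0.517]
force: [0.3, -0.0, -0.8]
opening: 59.4
```

```bash
python3 g.py 566.5 -94.5 150 94; python3 cap.py 9 side,330,140,60
```

```text
t 15.82 tcp [ 559.4 -301.8  161.5] yaw 94.0 toolx [-0.07   0.998 -0.005] y [ 0.006 -0.005 -1.   ] z [-0.998 -0.07  -0.005] open 59.4 F [ 0.3 -0.  -0.8] j [-0.18  0.13  0.05  0.   -1.49 -1.32]
  yaw 94.0 rotvec(tool) [ 0.005  0.    -0.005] shift in tgt frame (m) [ 0.2063  0.0115 -0.0215] in cur frame [ 0.2063  0.0105 -0.0216]
  yaw 274.0 rotvec(tool) [-0.008 -3.141 -0.008] shift in tgt frame (m) [-0.2063  0.0115  0.0215] in cur frame [ 0.2063  0.0105 -0.0216]
```

View pics/side9c.png

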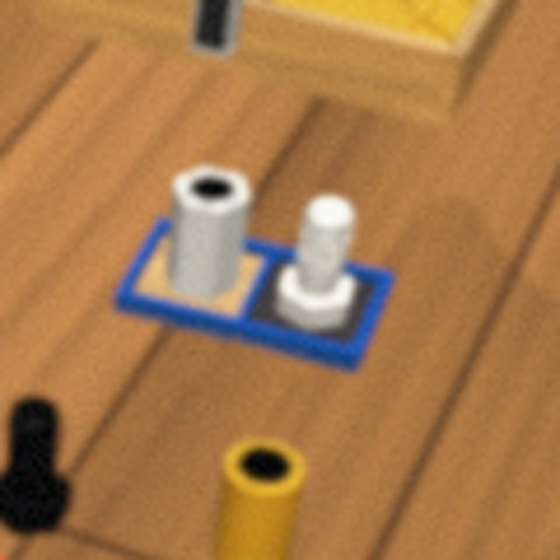

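Blue kit is done: the nut stands in the plain bay at crop (210,235) and the silver bolt in the dark bay at (322,265). Black bolt next.

step_arm([
  {"claw":-0.4,"x":0.02,"y":0,"z":0,"ax":0,"ay":0,"az":-0.005},
  {"claw":-0.4,"x":0.036,"y":0,"z":-0.005,"ax":0,"ay":0,"az":0},
  {"claw":-0.4,"x":0.036,"y":0,"z":-0.005,"ax":0,"ay":0,"az":0},
  {"claw":-0.4,"x":0.036,"y":0,"z":-0.005,"ax":0,"ay":0,"az":0},
  {"claw":-0.4,"x":0.036,"y":0,"z":-0.005,"ax":0,"ay":0,"az":0},
  {"claw":-0.4,"x":0.02,"y":0,"z":-0.002,"ax":0,"ay":0,"az":0},
  {"claw":-0.4,"x":0,"y":0,"z":0,"ax":0,"ay":-0.115,"az":0},
  {"claw":-0.4,"x":0,"y":0,"z":0,"ax":0,"ay":-0.115,"az":0},
  {"claw":-0.4,"x":0,"y":0,"z":0,"ax":0,"ay":-0.115,"az":0},
  {"claw":-0.4,"x":0,"y":0,"z":0,"ax":0,"ay":-0.115,"az":0},
])

```text
time: 16.7
tcp_pos: [563.0, -107.7, 144.0]
ee_rot: [0.353, -0.342, -0.614, 0.618]
force: [-1.0, 0.1, 0.0]
opening: 60.0
```

step_arm([
  {"claw":-0.4,"x":0,"y":0,"z":0,"ax":0,"ay":-0.115,"az":0},
  {"claw":-0.4,"x":0,"y":0,"z":0,"ax":0,"ay":-0.115,"az":0},
  {"claw":-0.4,"x":0,"y":0,"z":0,"ax":0,"ay":-0.08,"az":0},
  {"claw":-0.4,"x":0,"y":0,"z":0,"ax":0,"ay":0,"az":0},
])

```text
time: 17.03
tcp_pos: [560.4, -107.0, 136.5]
ee_rot: [0.25, -0.232, -0.662, 0.667]
force: [-0.9, -0.9, -0.8]
opening: 60.0
```

```bash
python3 g.py 566.5 -94.2 90 140
```

```text
t 17.03 tcp [ 560.4 -107.   136.5] yaw 140.2 toolx [-0.768  0.641  0.022] y [-0.027  0.002 -1.   ] z [-0.64  -0.768  0.016] open 60.0 F [-0.9 -0.9 -0.8] j [ 0.16 -0.   -0.13 -0.01 -1.47 -0.85]
  yaw 140.0 rotvec(tool) [-0.016  0.003  0.022] shift in tgt frame (m) [ 0.0035  0.0465 -0.0138] in cur frame [ 0.0025  0.0463 -0.0145]
  yaw 320.0 rotvec(tool) [ 0.034 -3.138  0.025] shift in tgt frame (m) [-0.0035  0.0465  0.0138] in cur frame [ 0.0025  0.0463 -0.0145]
```

step_arm([
  {"claw":-0.4,"x":0.0035,"y":0,"z":-0.014,"ax":-0.016,"ay":0.003,"az":0.022},
  {"claw":-0.4,"x":0,"y":0,"z":0,"ax":0,"ay":0,"az":0},
  {"claw":-0.4,"x":0,"y":0.015,"z":0,"ax":0,"ay":0,"az":0},
  {"claw":-0.4,"x":0,"y":0.015,"z":0,"ax":0,"ay":0,"az":0},
  {"claw":-0.4,"x":0,"y":0,"z":0,"ax":0,"ay":0,"az":0},
  {"claw":-0.4,"x":0,"y":0,"z":0,"ax":0,"ay":0,"az":0},
])

```text
time: 17.53
tcp_pos: [564.2, -94.5, 99.8]
ee_rot: [0.249, -0.244, -0.661, 0.664]
force: [-1.0, -0.1, -0.0]
opening: 59.8
```

```bash
python3 g.py 566.5 -94.2 28 140; python3 cap.py 10 side,285,175,60 top,305,206,60
```

```text
t 17.53 tcp [564.2 -94.5  99.8] yaw 139.2 toolx [-0.757  0.653  0.005] y [-0.008 -0.001 -1.   ] z [-0.653 -0.757  0.006] open 59.8 F [-1.  -0.1 -0. ] j [ 0.18 -0.   -0.2  -0.   -1.38 -0.9 ]
  yaw 140.0 rotvec(tool) [-0.006 -0.014  0.005] shift in tgt frame (m) [-0.0016  0.0718 -0.0017] in cur frame [-0.0019  0.0718 -0.0021]
  yaw 320.0 rotvec(tool) [-0.008  3.128 -0.009] shift in tgt frame (m) [0.0016 0.0718 0.0017] in cur frame [-0.0019  0.0718 -0.0021]
```

View pics/side10c.png

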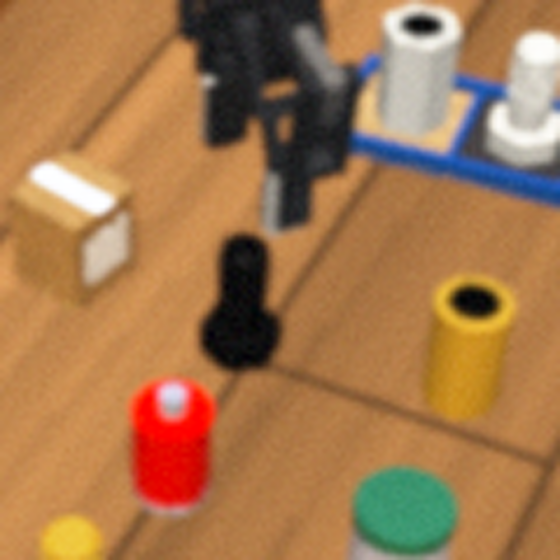

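View pics/top10c.png

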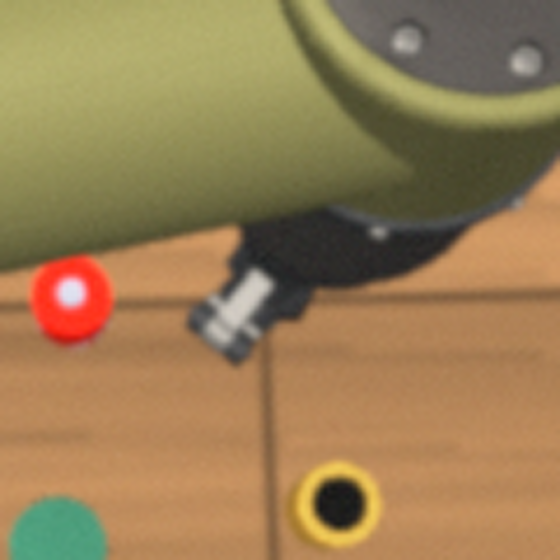

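step_arm([
  {"claw":-0.4,"x":-0.0015,"y":0.015,"z":-0.0015,"ax":-0.006,"ay":-0.014,"az":0.005},
  {"claw":-0.4,"x":0,"y":0.02,"z":0,"ax":0,"ay":0,"az":0},
  {"claw":-0.4,"x":0,"y":0.01,"z":0,"ax":0,"ay":0,"az":0},
  {"claw":-0.4,"x":0,"y":0,"z":0,"ax":0,"ay":0,"az":0},
  {"claw":-0.4,"x":0,"y":0,"z":0,"ax":0,"ay":0,"az":0},
])

```text
time: 18.05
tcp_pos: [569.2, -95.0, 59.0]
ee_rot: [-0.24, 0.245, 0.665, -0.663]
force: [-0.4, -0.1, 0.6]
opening: 59.8
```

```bash
python3 g.py 566.5 -94.2 28 140; python3 cap.py 11 side,285,175,60
```

```text
t 18.05 tcp [569.2 -95.   59. ] yaw 139.9 toolx [-0.765  0.644 -0.006] y [ 0.008 -0.    -1.   ] z [-0.644 -0.765 -0.005] open 59.8 F [-0.4 -0.1  0.6] j [ 0.18  0.02 -0.25  0.   -1.29 -0.88]
  yaw 140.0 rotvec(tool) [ 0.005 -0.001 -0.006] shift in tgt frame (m) [0.0026 0.031  0.0011] in cur frame [0.0028 0.031  0.0012]
  yaw 320.0 rotvec(tool) [0.01  3.14  0.008] shift in tgt frame (m) [-0.0026  0.031  -0.0011] in cur frame [0.0028 0.031  0.0012]
```

View pics/side11c.png

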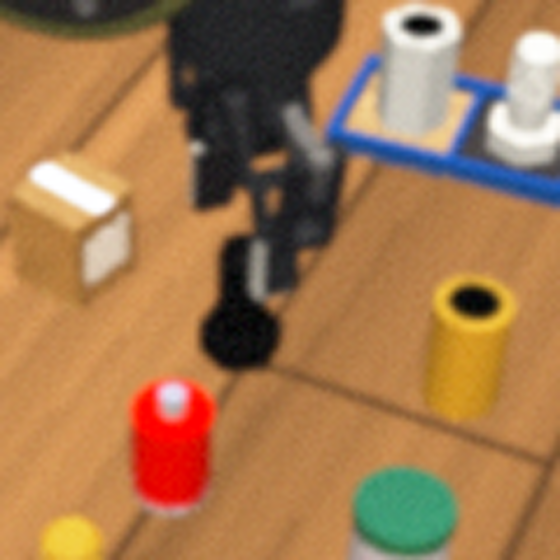

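step_arm([
  {"claw":-0.4,"x":0.0025,"y":0.014,"z":0.001,"ax":0.005,"ay":0,"az":-0.006},
  {"claw":-0.4,"x":0,"y":0.01,"z":0,"ax":0,"ay":0,"az":0},
  {"claw":-0.4,"x":0,"y":0,"z":0,"ax":0,"ay":0,"az":0},
  {"claw":-0.4,"x":0,"y":0,"z":0,"ax":0,"ay":0,"az":0},
  {"claw":1,"x":0,"y":0,"z":0,"ax":0,"ay":0,"az":0},
  {"claw":1,"x":0,"y":0,"z":0,"ax":0,"ay":0,"az":0},
  {"claw":1,"x":0,"y":0,"z":0,"ax":0,"ay":0,"az":0},
  {"claw":1,"x":0,"y":0,"z":0,"ax":0,"ay":0,"az":0},
  {"claw":1,"x":0,"y":0,"z":0,"ax":0,"ay":0,"az":0},
])

```text
time: 18.85
tcp_pos: [568.7, -94.2, 37.1]
ee_rot: [-0.241, 0.244, 0.665, -0.664]
force: [0.6, -0.4, -2.1]
opening: 22.6
```

```bash
python3 g.py 566.5 -94.2 28 140; python3 cap.py 12 side,285,175,60
```

```text
t 18.85 tcp [568.7 -94.2  37.1] yaw 139.9 toolx [-0.765  0.644 -0.004] y [ 0.005 -0.    -1.   ] z [-0.644 -0.765 -0.003] open 22.6 F [ 0.6 -0.4 -2.1] j [ 0.18  0.04 -0.27  0.   -1.25 -0.88]
  yaw 140.0 rotvec(tool) [ 0.003 -0.001 -0.004] shift in tgt frame (m) [0.0017 0.0091 0.0014] in cur frame [0.0017 0.0091 0.0014]
  yaw 320.0 rotvec(tool) [0.006 3.14  0.005] shift in tgt frame (m) [-0.0017  0.0091 -0.0014] in cur frame [0.0017 0.0091 0.0014]
```

View pics/side12c.png

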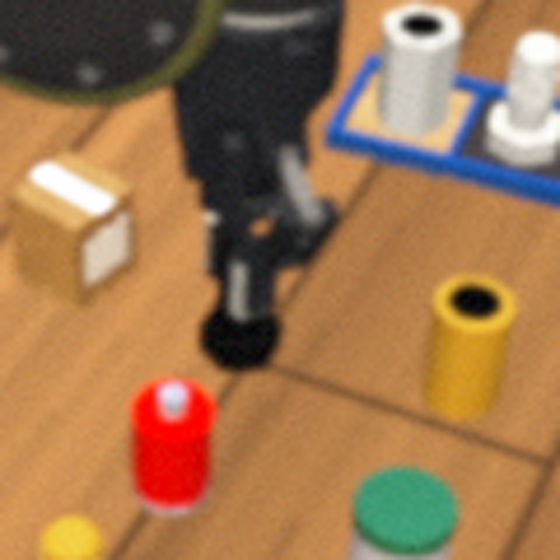

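step_arm([
  {"claw":1,"x":0,"y":-0.01,"z":0,"ax":0,"ay":0,"az":0},
  {"claw":1,"x":0,"y":-0.025,"z":0,"ax":0,"ay":0,"az":0},
  {"claw":1,"x":0,"y":-0.035,"z":0,"ax":0,"ay":0,"az":0},
  {"claw":1,"x":0,"y":-0.035,"z":0,"ax":0,"ay":0,"az":0},
  {"claw":1,"x":0,"y":-0.02,"z":0,"ax":0,"ay":0,"az":0},
  {"claw":1,"x":0,"y":-0.003,"z":0,"ax":0,"ay":-0.11,"az":0},
  {"claw":1,"x":0,"y":-0.003,"z":0,"ax":0,"ay":-0.11,"az":0},
  {"claw":1,"x":0,"y":-0.003,"z":0,"ax":0,"ay":-0.11,"az":0},
  {"claw":1,"x":0,"y":-0.003,"z":0,"ax":0,"ay":-0.11,"az":0},
  {"claw":1,"x":0,"y":-0.003,"z":0,"ax":0,"ay":-0.11,"az":0},
])

```text
time: 19.73
tcp_pos: [564.6, -94.1, 186.3]
ee_rot: [-0.046, 0.045, 0.706, -0.705]
force: [-0.0, -0.3, -2.8]
opening: 22.2
```

step_arm([
  {"claw":1,"x":0,"y":-0.003,"z":0,"ax":0,"ay":-0.11,"az":0},
  {"claw":1,"x":0,"y":-0.003,"z":0,"ax":0,"ay":-0.11,"az":0},
  {"claw":1,"x":0,"y":-0.003,"z":0,"ax":0,"ay":-0.11,"az":0},
  {"claw":1,"x":0,"y":-0.003,"z":0,"ax":0,"ay":-0.11,"az":0},
  {"claw":1,"x":0,"y":-0.003,"z":0,"ax":0,"ay":-0.11,"az":0},
  {"claw":1,"x":0,"y":-0.002,"z":0,"ax":0,"ay":-0.06,"az":0},
  {"claw":1,"x":0,"y":0,"z":0,"ax":0,"ay":0,"az":0},
])

```text
time: 20.32
tcp_pos: [563.1, -93.7, 208.3]
ee_rot: [0.181, -0.181, 0.685, -0.682]
force: [-0.7, -0.8, -2.0]
opening: 22.3
```

```bash
python3 g.py 504.1 354.2 165 208.5
```

```text
t 20.32 tcp [563.1 -93.7 208.3] yaw -150.3 toolx [-0.869 -0.495 -0.   ] y [-0.002  0.003 -1.   ] z [ 0.495 -0.869 -0.003] open 22.3 F [-0.7 -0.8 -2. ] j [ 0.18 -0.04 -0.03 -0.   -1.58  0.33]
  yaw 208.5 rotvec(tool) [0.003 0.021 0.   ] shift in tgt frame (m) [-0.1619  0.0433 -0.4218] in cur frame [-0.1707  0.0447 -0.4182]
  yaw 388.5 rotvec(tool) [ 0.    -3.121 -0.005] shift in tgt frame (m) [0.1619 0.0433 0.4218] in cur frame [-0.1707  0.0447 -0.4182]
```

step_arm([
  {"claw":1,"x":-0.009,"y":0.001,"z":-0.023,"ax":0.003,"ay":0.021,"az":0},
  {"claw":1,"x":-0.0145,"y":0.002,"z":-0.038,"ax":0,"ay":0,"az":0},
  {"claw":1,"x":-0.0145,"y":0.002,"z":-0.038,"ax":0,"ay":0,"az":0},
  {"claw":1,"x":-0.0145,"y":0.002,"z":-0.038,"ax":0,"ay":0,"az":0},
  {"claw":1,"x":-0.0145,"y":0.002,"z":-0.038,"ax":0,"ay":0,"az":0},
  {"claw":1,"x":-0.0145,"y":0.002,"z":-0.038,"ax":0,"ay":0,"az":0},
  {"claw":1,"x":-0.0145,"y":0.002,"z":-0.038,"ax":0,"ay":0,"az":0},
  {"claw":1,"x":-0.0145,"y":0.002,"z":-0.038,"ax":0,"ay":0,"az":0},
  {"claw":1,"x":-0.0145,"y":0.002,"z":-0.038,"ax":0,"ay":0,"az":0},
  {"claw":1,"x":-0.0145,"y":0.002,"z":-0.038,"ax":0,"ay":0,"az":0},
])

```text
time: 21.15
tcp_pos: [513.5, 298.4, 192.4]
ee_rot: [0.161, -0.161, 0.689, -0.688]
force: [1.4, 0.1, -1.3]
opening: 22.6
```

step_arm([
  {"claw":1,"x":-0.01,"y":0,"z":-0.025,"ax":0,"ay":0,"az":0},
  {"claw":1,"x":0,"y":0,"z":0,"ax":0,"ay":0,"az":0},
  {"claw":1,"x":0,"y":0,"z":0,"ax":0,"ay":0,"az":0},
])

```text
time: 21.4
tcp_pos: [507.6, 333.9, 190.1]
ee_rot: [0.161, -0.163, 0.689, -0.688]
force: [-0.1, -0.8, -3.0]
opening: 22.6
```

```bash
python3 g.py 504.1 354.2 100 208.5
```

```text
t 21.40 tcp [507.6 333.9 190.1] yaw -153.6 toolx [-0.895 -0.445  0.003] y [-0.003 -0.    -1.   ] z [ 0.445 -0.895 -0.001] open 22.6 F [-0.1 -0.8 -3. ] j [ 0.91  0.06  0.03 -0.   -1.54 -0.45]
  yaw 208.5 rotvec(tool) [ 0.001 -0.036  0.003] shift in tgt frame (m) [-0.0066  0.0901 -0.0195] in cur frame [-0.0061  0.0901 -0.0196]
  yaw 388.5 rotvec(tool) [-5.000e-03  3.105e+00  2.000e-03] shift in tgt frame (m) [0.0066 0.0901 0.0195] in cur frame [-0.0061  0.0901 -0.0196]
```

step_arm([
  {"claw":1,"x":-0.006,"y":0,"z":-0.019,"ax":0,"ay":-0.036,"az":0.003},
  {"claw":1,"x":0,"y":0,"z":0,"ax":0,"ay":0,"az":0},
  {"claw":1,"x":0,"y":0.02,"z":0,"ax":0,"ay":0,"az":0},
  {"claw":1,"x":0,"y":0.03,"z":0,"ax":0,"ay":0,"az":0},
  {"claw":1,"x":0,"y":0.02,"z":0,"ax":0,"ay":0,"az":0},
  {"claw":1,"x":0,"y":0.015,"z":0,"ax":0,"ay":0,"az":0},
  {"claw":1,"x":0,"y":0,"z":0,"ax":0,"ay":0,"az":0},
  {"claw":1,"x":0,"y":0,"z":0,"ax":0,"ay":0,"az":0},
])

```text
time: 22.07
tcp_pos: [506.1, 349.0, 105.3]
ee_rot: [0.17, -0.168, 0.687, -0.686]
force: [0.1, 0.0, -1.2]
opening: 22.4
```

```bash
python3 g.py 504.1 354.2 60 208.5; python3 cap.py 13 side,200,320,60 top,110,230,60
```

```text
t 22.07 tcp [506.1 349.  105.3] yaw -152.4 toolx [-0.886 -0.464 -0.002] y [ 0.001  0.002 -1.   ] z [ 0.464 -0.886 -0.001] open 22.4 F [ 0.1  0.  -1.2] j [ 0.93  0.1  -0.08 -0.   -1.39 -0.45]
  yaw 208.5 rotvec(tool) [ 0.001 -0.015 -0.002] shift in tgt frame (m) [-0.0008  0.0453 -0.0056] in cur frame [-0.0006  0.0453 -0.0055]
  yaw 388.5 rotvec(tool) [3.000e-03 3.127e+00 2.000e-03] shift in tgt frame (m) [0.0008 0.0453 0.0056] in cur frame [-0.0006  0.0453 -0.0055]
```

View pics/side13c.png

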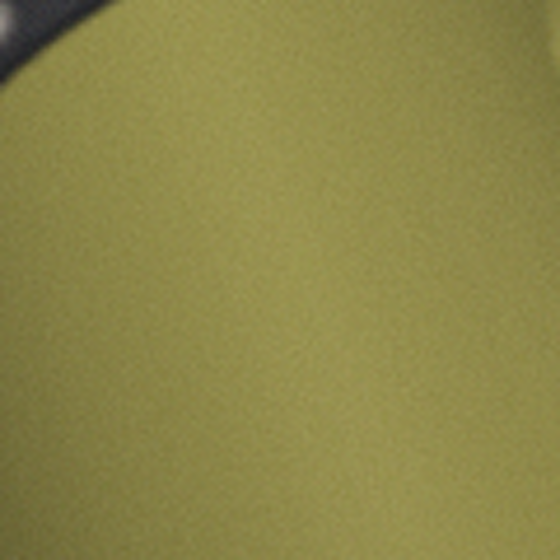

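View pics/top13c.png

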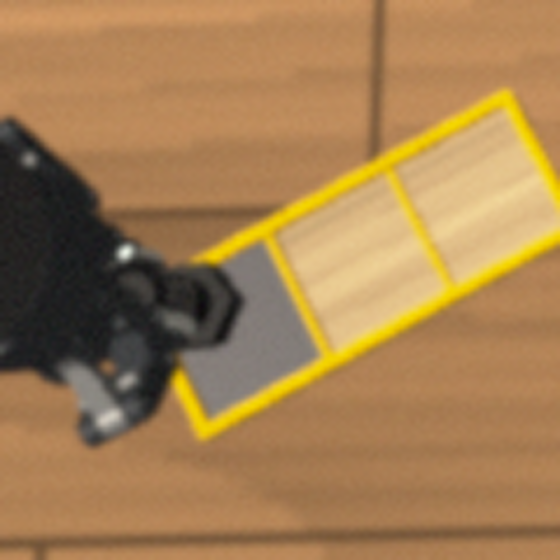

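Run:
```python
from m import *
t=lambda a:((np.array(a)+.5)/(280/60)-.5+[50,170])
print(ray(C['top'],t((203,306)),70)); print('bay centre',ray(C['top'],t((248,332)),5), ray(C['top'],t((367,265)),5),ray(C['top'],t((483,205)),5))
print((proj(C['top'],[506.1,349,68])-[50,170])*280/60)
```

```text
[509.26359314 344.85135519  70.        ]
bay centre [503.19440605 349.81293961   5.        ] [533.58505468 294.58636069   5.        ] [560.99410376 240.05427298   5.        ]
[[193.2481341  312.01137533]]
```

step_arm([
  {"claw":1,"x":0,"y":0.008,"z":-0.006,"ax":0,"ay":-0.015,"az":-0.002},
  {"claw":1,"x":0,"y":0.015,"z":0,"ax":0,"ay":0,"az":0},
  {"claw":1,"x":0,"y":0.01,"z":0,"ax":0,"ay":0,"az":0},
  {"claw":1,"x":0,"y":0,"z":0,"ax":0,"ay":0,"az":0},
  {"claw":1,"x":0,"y":0,"z":0,"ax":0,"ay":0,"az":0},
])

```text
time: 22.58
tcp_pos: [505.4, 357.6, 77.1]
ee_rot: [0.178, -0.172, 0.688, -0.683]
force: [-0.3, 0.0, -2.5]
opening: 22.4
```

```bash
python3 g.py 503.6 355 42 208.5; python3 cap.py 14 top,110,230,60
```

```text
t 22.58 tcp [505.4 357.6  77.1] yaw -151.4 toolx [-0.878 -0.479 -0.01 ] y [ 0.006  0.009 -1.   ] z [ 0.479 -0.878 -0.005] open 22.4 F [-0.3  0.  -2.5] j [ 0.94  0.12 -0.12 -0.   -1.33 -0.44]
  yaw 208.5 rotvec(tool) [ 0.005  0.002 -0.01 ] shift in tgt frame (m) [0.0028 0.0351 0.0014] in cur frame [0.0031 0.0351 0.0016]
  yaw 388.5 rotvec(tool) [-0.016 -3.139 -0.008] shift in tgt frame (m) [-0.0028  0.0351 -0.0014] in cur frame [0.0031 0.0351 0.0016]
```

View pics/top14c.png

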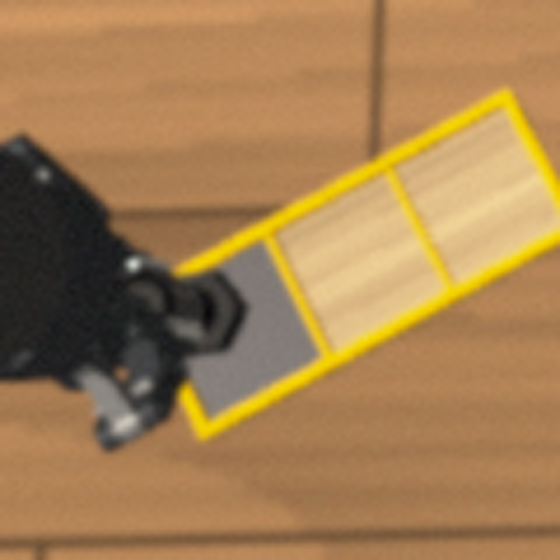

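step_arm([
  {"claw":1,"x":0.0025,"y":0.012,"z":0.0015,"ax":0.005,"ay":0,"az":-0.01},
  {"claw":1,"x":0,"y":0.01,"z":0,"ax":0,"ay":0,"az":0},
  {"claw":1,"x":0,"y":0.004,"z":0,"ax":0,"ay":0,"az":0},
  {"claw":1,"x":0,"y":0,"z":0,"ax":0,"ay":0,"az":0},
  {"claw":1,"x":0,"y":0,"z":0,"ax":0,"ay":0,"az":0},
])

```text
time: 23.05
tcp_pos: [504.1, 355.4, 49.7]
ee_rot: [0.175, -0.175, 0.685, -0.685]
force: [-0.3, -0.5, -2.3]
opening: 22.3
```

```bash
python3 g.py 503.6 355 42 208.5; python3 cap.py 15 top,110,230,60
```

```text
t 23.05 tcp [504.1 355.4  49.7] yaw -151.4 toolx [-0.878 -0.479 -0.   ] y [ 0.  0. -1.] z [ 0.479 -0.878  0.   ] open 22.3 F [-0.3 -0.5 -2.3] j [ 0.94  0.14 -0.14  0.   -1.29 -0.44]
  yaw 208.5 rotvec(tool) [-0.     0.003 -0.   ] shift in tgt frame (m) [0.0007 0.0077 0.0001] in cur frame [0.0007 0.0077 0.0001]
  yaw 388.5 rotvec(tool) [-0.    -3.139  0.   ] shift in tgt frame (m) [-0.0007  0.0077 -0.0001] in cur frame [0.0007 0.0077 0.0001]
```

View pics/top15c.png

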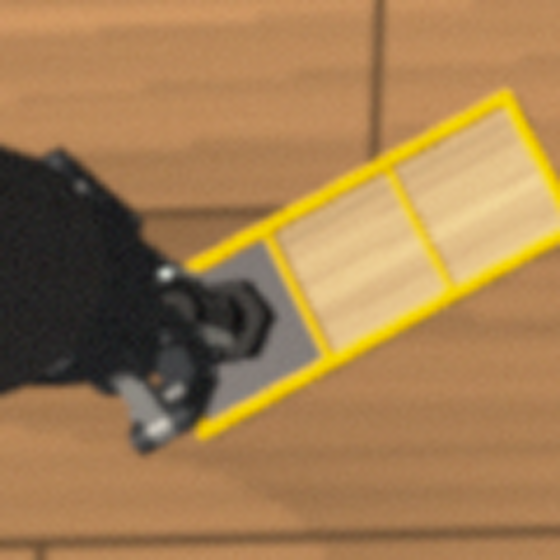

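step_arm([
  {"claw":1,"x":0.0035,"y":0.002,"z":0,"ax":0,"ay":0,"az":0},
  {"claw":1,"x":0,"y":0.003,"z":0,"ax":0,"ay":0,"az":0},
  {"claw":1,"x":0,"y":0.001,"z":0,"ax":0,"ay":0,"az":0},
  {"claw":1,"x":0,"y":0,"z":0,"ax":0,"ay":0,"az":0},
])

```text
time: 23.43
tcp_pos: [501.1, 353.9, 44.1]
ee_rot: [0.175, -0.174, 0.685, -0.685]
force: [-0.0, 0.1, -3.3]
opening: 22.8
```

step_arm([
  {"claw":1,"x":0,"y":0.001,"z":0,"ax":0,"ay":0,"az":0},
  {"claw":1,"x":0,"y":0.001,"z":0,"ax":0,"ay":0,"az":0},
])

```text
time: 23.6
tcp_pos: [501.3, 354.1, 42.5]
ee_rot: [0.176, -0.174, 0.686, -0.685]
force: [0.5, 1.5, -2.6]
opening: 22.3
```

step_arm([
  {"claw":1,"x":0,"y":0.001,"z":0,"ax":0,"ay":0,"az":0},
  {"claw":1,"x":0,"y":0.0015,"z":0,"ax":0,"ay":0,"az":0},
])

```text
time: 23.77
tcp_pos: [501.7, 354.1, 41.9]
ee_rot: [0.176, -0.174, 0.685, -0.685]
force: [-5.7, -3.1, 9.5]
opening: 22.4
```

step_arm([
  {"claw":1,"x":0,"y":0.0015,"z":0,"ax":0,"ay":0,"az":0},
])

```text
time: 23.85
tcp_pos: [501.7, 354.2, 42.0]
ee_rot: [0.177, -0.174, 0.685, -0.685]
force: [-5.9, -2.7, 6.5]
opening: 22.6
```

```bash
python3 g.py 503.6 355 42 208.5; python3 cap.py 16 top,110,230,60
```

```text
t 23.85 tcp [501.7 354.2  42. ] yaw -151.3 toolx [-0.877 -0.48  -0.004] y [ 0.004  0.002 -1.   ] z [ 0.48  -0.877  0.   ] open 22.6 F [-5.9 -2.7  6.5] j [ 0.94  0.13 -0.16  0.   -1.27 -0.44]
  yaw 208.5 rotvec(tool) [-0.     0.003 -0.004] shift in tgt frame (m) [-0.0021 -0.      0.0002] in cur frame [-0.0021 -0.      0.0002]
  yaw 388.5 rotvec(tool) [-0.006 -3.138  0.   ] shift in tgt frame (m) [ 0.0021 -0.     -0.0002] in cur frame [-0.0021 -0.      0.0002]
```

View pics/top16c.png

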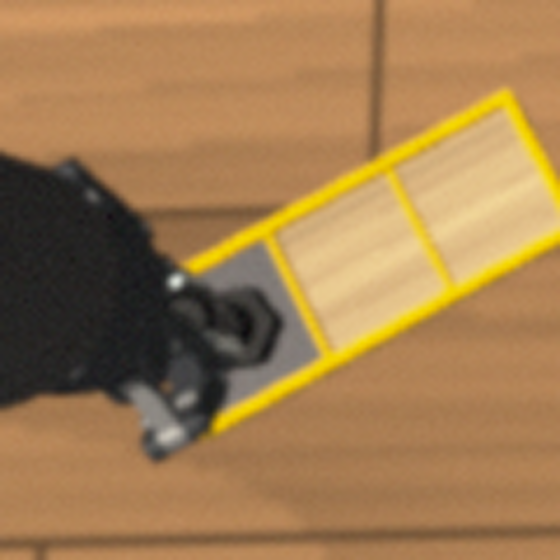

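Contact at z 42, as predicted, and the black bolt's hex head at crop (240,325) is in the dark bay. I'll release and go up.

step_arm([
  {"claw":1,"x":0,"y":0,"z":0,"ax":0,"ay":0,"az":0},
  {"claw":-0.2,"x":0,"y":0,"z":0,"ax":0,"ay":0,"az":0},
  {"claw":-0.2,"x":0,"y":0,"z":0,"ax":0,"ay":0,"az":0},
  {"claw":-0.2,"x":0,"y":0,"z":0,"ax":0,"ay":0,"az":0},
  {"claw":-0.4,"x":0,"y":-0.02,"z":0,"ax":0,"ay":0,"az":0},
  {"claw":-0.4,"x":0,"y":-0.04,"z":0,"ax":0,"ay":0,"az":0},
  {"claw":-0.4,"x":0,"y":-0.04,"z":0,"ax":0,"ay":0,"az":0},
  {"claw":-0.4,"x":0,"y":-0.03,"z":0,"ax":0,"ay":0,"az":0},
  {"claw":-0.4,"x":0,"y":0,"z":0,"ax":0,"ay":0,"az":0},
  {"claw":-0.4,"x":0,"y":0,"z":0,"ax":0,"ay":0,"az":0},
])

```text
time: 24.73
tcp_pos: [502.1, 353.4, 177.6]
ee_rot: [-0.177, 0.173, -0.685, 0.685]
force: [-0.4, -0.5, -1.1]
opening: 59.5
```

```bash
python3 g.py 460.8 -114.9 165 160
```

```text
t 24.73 tcp [502.1 353.4 177.6] yaw -151.3 toolx [-0.877 -0.48  -0.006] y [ 0.006  0.001 -1.   ] z [ 0.48  -0.877  0.002] open 59.5 F [-0.4 -0.5 -1.1] j [ 0.94  0.07  0.02  0.   -1.51 -0.44]
  yaw 160.0 rotvec(tool) [ 0.001  0.849 -0.006] shift in tgt frame (m) [-0.1214  0.0126  0.4542] in cur frame [0.2609 0.0117 0.3911]
  yaw 340.0 rotvec(tool) [-7.000e-03 -2.292e+00 -1.000e-03] shift in tgt frame (m) [ 0.1214  0.0126 -0.4542] in cur frame [0.2609 0.0117 0.3911]
```

step_arm([
  {"claw":-0.4,"x":0.013,"y":0,"z":0.02,"ax":0,"ay":0,"az":-0.006},
  {"claw":-0.4,"x":0.022,"y":0,"z":0.033,"ax":0,"ay":0,"az":0},
  {"claw":-0.4,"x":0.022,"y":0,"z":0.033,"ax":0,"ay":0,"az":0},
  {"claw":-0.4,"x":0.022,"y":0,"z":0.033,"ax":0,"ay":0,"az":0},
  {"claw":-0.4,"x":0.022,"y":0,"z":0.033,"ax":0,"ay":0,"az":0},
  {"claw":-0.4,"x":0.022,"y":0,"z":0.033,"ax":0,"ay":0,"az":0},
  {"claw":-0.4,"x":0.022,"y":0,"z":0.033,"ax":0,"ay":0,"az":0},
  {"claw":-0.4,"x":0.022,"y":0,"z":0.033,"ax":0,"ay":0,"az":0},
  {"claw":-0.4,"x":0.022,"y":0,"z":0.033,"ax":0,"ay":0,"az":0},
  {"claw":-0.4,"x":0.022,"y":0,"z":0.033,"ax":0,"ay":0,"az":0},
])

```text
time: 25.57
tcp_pos: [466.2, -35.3, 170.0]
ee_rot: [-0.178, 0.18, -0.683, 0.685]
force: [1.9, 0.2, 0.5]
opening: 59.7
```

```bash
python3 g.py 461.5 -114.5 165 208.5;python3 cap.py 17 top,110,230,60 side,200,320,60
```

```text
t 25.57 tcp [466.2 -35.3 170. ] yaw -150.7 toolx [-0.872 -0.49   0.004] y [-0.003 -0.004 -1.   ] z [ 0.49  -0.872  0.002] open 59.7 F [1.9 0.2 0.5] j [ 0.36 -0.32 -0.35  0.   -1.54  0.15]
  yaw 208.5 rotvec(tool) [-0.002  0.014  0.004] shift in tgt frame (m) [0.042  0.005  0.0674] in cur frame [0.0429 0.0053 0.0668]
  yaw 388.5 rotvec(tool) [ 7.000e-03 -3.127e+00  3.000e-03] shift in tgt frame (m) [-0.042   0.005  -0.0674] in cur frame [0.0429 0.0053 0.0668]
```

View pics/top17c.png

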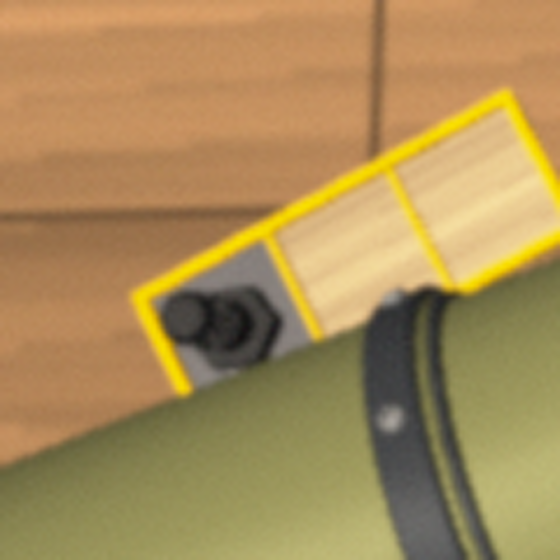

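View pics/side17c.png

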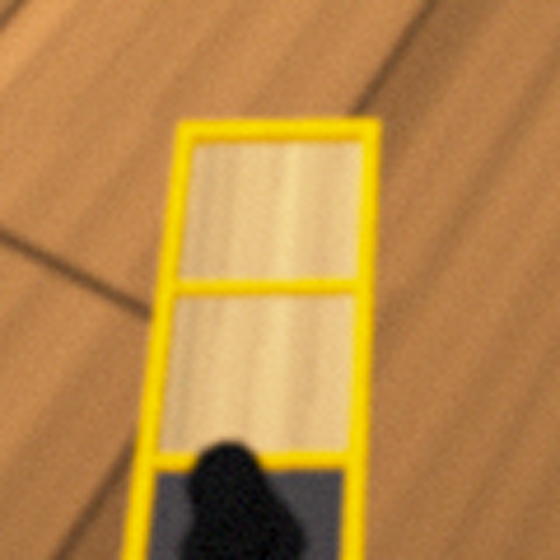

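step_arm([
  {"claw":-0.4,"x":0.02,"y":0,"z":0.03,"ax":0,"ay":0.01,"az":0.004},
  {"claw":-0.4,"x":0.012,"y":0,"z":0.02,"ax":0,"ay":0,"az":0},
  {"claw":-0.4,"x":0,"y":0,"z":0,"ax":0,"ay":0,"az":0},
  {"claw":-0.4,"x":0,"y":0,"z":0,"ax":0,"ay":0,"az":0},
])

```text
time: 26.0
tcp_pos: [461.2, -99.9, 167.6]
ee_rot: [-0.172, 0.173, -0.685, 0.686]
force: [0.6, 0.8, -0.2]
opening: 60.1
```

```bash
python3 g.py 461.5 -114.5 90 208.5
```

```text
t 26.00 tcp [461.2 -99.9 167.6] yaw -151.7 toolx [-0.881 -0.474  0.002] y [-0.001 -0.002 -1.   ] z [ 0.474 -0.881  0.002] open 60.1 F [ 0.6  0.8 -0.2] j [ 0.22 -0.31 -0.35  0.   -1.53  0.28]
  yaw 208.5 rotvec(tool) [-0.002 -0.004  0.002] shift in tgt frame (m) [0.0067 0.0776 0.0129] in cur frame [0.0065 0.0776 0.0128]
  yaw 388.5 rotvec(tool) [-3.000e-03  3.138e+00 -3.000e-03] shift in tgt frame (m) [-0.0067  0.0776 -0.0129] in cur frame [0.0065 0.0776 0.0128]
```

step_arm([
  {"claw":-0.4,"x":0.0065,"y":0.01,"z":0.0125,"ax":-0.002,"ay":-0.004,"az":0.002},
  {"claw":-0.4,"x":0,"y":0.02,"z":0,"ax":0,"ay":0,"az":0},
  {"claw":-0.4,"x":0,"y":0.025,"z":0,"ax":0,"ay":0,"az":0},
  {"claw":-0.4,"x":0,"y":0.012,"z":0,"ax":0,"ay":0,"az":0},
  {"claw":-0.4,"x":0,"y":0,"z":0,"ax":0,"ay":0,"az":0},
  {"claw":-0.4,"x":0,"y":0,"z":0,"ax":0,"ay":0,"az":0},
])

```text
time: 26.5
tcp_pos: [462.3, -110.6, 96.3]
ee_rot: [0.175, -0.175, 0.685, -0.685]
force: [-0.5, 0.5, -0.4]
opening: 59.8
```

```bash
python3 g.py 461.5 -114.5 28 208.5; python3 cap.py 18 side,320,185,60
```

```text
t 26.50 tcp [ 462.3 -110.6   96.3] yaw -151.3 toolx [-0.877 -0.48  -0.   ] y [-0.     0.001 -1.   ] z [ 0.48  -0.877 -0.001] open 59.8 F [-0.5  0.5 -0.4] j [ 0.19 -0.28 -0.45 -0.   -1.4   0.31]
  yaw 208.5 rotvec(tool) [ 0.001  0.003 -0.   ] shift in tgt frame (m) [0.0026 0.0683 0.003 ] in cur frame [0.0026 0.0683 0.0031]
  yaw 388.5 rotvec(tool) [-0.000e+00 -3.138e+00 -2.000e-03] shift in tgt frame (m) [-0.0026  0.0683 -0.003 ] in cur frame [0.0026 0.0683 0.0031]
```

View pics/side18c.png

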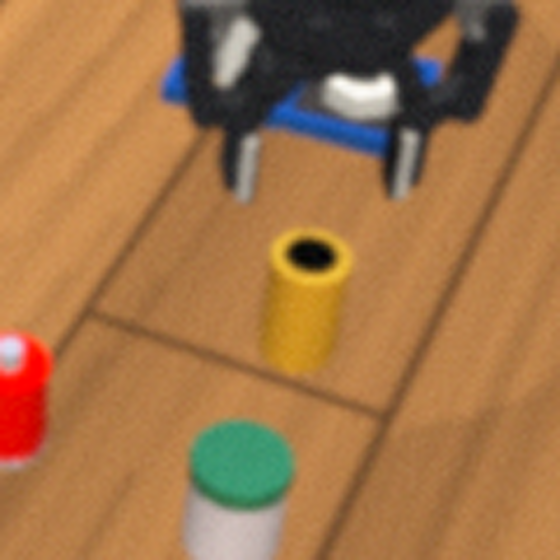

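Run:
```python
from m import *
f=lambda P:((proj(C['side'],P)[0]-[260,125]+.5)*280/60).round(0)
p=np.array([462.3,-110.6,100]);d=np.array([-.877,-.48,0])*30
w=np.array([.48,-.877,0])*-11
print(f(p+d),f(p-d),f(p+d+w),f(p-d+w), f([461.5,-114.5,60]))
```

```text
[380. 188.] [245. 191.] [385. 204.] [248. 207.] [306. 251.]
```

step_arm([
  {"claw":-0.4,"x":0.0025,"y":0.014,"z":0.003,"ax":0,"ay":0.003,"az":0},
  {"claw":-0.4,"x":0,"y":0.02,"z":0,"ax":0,"ay":0,"az":0},
  {"claw":-0.4,"x":0,"y":0.012,"z":0,"ax":0,"ay":0,"az":0},
  {"claw":-0.4,"x":0,"y":0,"z":0,"ax":0,"ay":0,"az":0},
  {"claw":-0.4,"x":0,"y":0,"z":0,"ax":0,"ay":0,"az":0},
])

```text
time: 26.97
tcp_pos: [465.5, -112.6, 54.8]
ee_rot: [-0.178, 0.172, -0.684, 0.686]
force: [0.4, 0.4, 0.2]
opening: 59.8
```

```bash
python3 g.py 461.5 -114.5 28 208.5
```

```text
t 26.97 tcp [ 465.5 -112.6   54.8] yaw -151.3 toolx [-0.877 -0.481 -0.008] y [ 0.008  0.001 -1.   ] z [ 0.481 -0.877  0.004] open 59.8 F [0.4 0.4 0.2] j [ 0.19 -0.25 -0.51  0.   -1.31  0.31]
  yaw 208.5 rotvec(tool) [-0.004  0.004 -0.008] shift in tgt frame (m) [ 0.0044  0.0268 -0.0002] in cur frame [ 0.0046  0.0267 -0.0003]
  yaw 388.5 rotvec(tool) [-0.012 -3.138  0.006] shift in tgt frame (m) [-0.0044  0.0268  0.0002] in cur frame [ 0.0046  0.0267 -0.0003]
```

step_arm([
  {"claw":-0.4,"x":0.0045,"y":0.012,"z":0,"ax":-0.004,"ay":0.003,"az":-0.008},
  {"claw":-0.4,"x":0,"y":0.01,"z":0,"ax":0,"ay":0,"az":0},
  {"claw":-0.4,"x":0,"y":0,"z":0,"ax":0,"ay":0,"az":0},
  {"claw":-0.4,"x":0,"y":0,"z":0,"ax":0,"ay":0,"az":0},
  {"claw":1,"x":0,"y":0,"z":0,"ax":0,"ay":0,"az":0},
  {"claw":1,"x":0,"y":0,"z":0,"ax":0,"ay":0,"az":0},
  {"claw":1,"x":0,"y":0,"z":0,"ax":0,"ay":0,"az":0},
  {"claw":1,"x":0,"y":0,"z":0,"ax":0,"ay":0,"az":0},
  {"claw":1,"x":0,"y":0,"z":0,"ax":0,"ay":0,"az":0},
])

```text
time: 27.72
tcp_pos: [463.0, -114.9, 34.2]
ee_rot: [-0.175, 0.173, -0.685, 0.686]
force: [-0.9, 0.0, -1.3]
opening: 35.7
```

```bash
python3 g.py 461.5 -114.5 28 208.5; python3 cap.py 19 side,320,185,60
```

```text
t 27.72 tcp [ 463.  -114.9   34.2] yaw -151.4 toolx [-0.878 -0.478 -0.002] y [ 0.003 -0.    -1.   ] z [ 0.478 -0.878  0.001] open 35.7 F [-0.9  0.  -1.3] j [ 0.18 -0.24 -0.53  0.   -1.27  0.32]
  yaw 208.5 rotvec(tool) [-0.001  0.001 -0.002] shift in tgt frame (m) [ 0.0011  0.0062 -0.001 ] in cur frame [ 0.0012  0.0062 -0.001 ]
  yaw 388.5 rotvec(tool) [-4.000e-03 -3.141e+00  2.000e-03] shift in tgt frame (m) [-0.0011  0.0062  0.001 ] in cur frame [ 0.0012  0.0062 -0.001 ]
```

View pics/side19c.png

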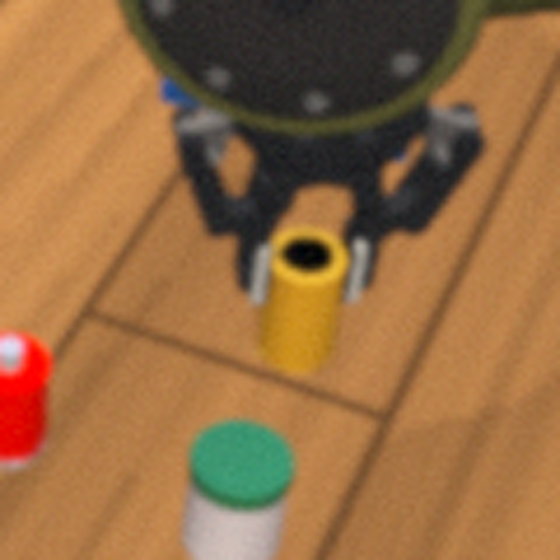

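step_arm([
  {"claw":1,"x":0,"y":-0.01,"z":0,"ax":0,"ay":0,"az":0},
  {"claw":1,"x":0,"y":-0.025,"z":0,"ax":0,"ay":0,"az":0},
  {"claw":1,"x":0,"y":-0.035,"z":0,"ax":0,"ay":0,"az":0},
  {"claw":1,"x":0,"y":-0.035,"z":0,"ax":0,"ay":0,"az":0},
  {"claw":1,"x":0,"y":-0.02,"z":0,"ax":0,"ay":0,"az":0},
  {"claw":1,"x":0,"y":0,"z":0,"ax":0,"ay":0,"az":0},
])

```text
time: 28.27
tcp_pos: [460.0, -115.3, 164.5]
ee_rot: [0.173, -0.176, 0.686, -0.685]
force: [0.6, -0.5, -1.0]
opening: 35.4
```

```bash
python3 g.py 532.2 298 165 208.5
```

```text
t 28.27 tcp [ 460.  -115.3  164.5] yaw -151.5 toolx [-0.879 -0.478  0.004] y [-0.004 -0.    -1.   ] z [ 0.478 -0.879 -0.002] open 35.4 F [ 0.6 -0.5 -1. ] j [ 0.18 -0.3  -0.34 -0.   -1.53  0.32]
  yaw 208.5 rotvec(tool) [0.002 0.    0.004] shift in tgt frame (m) [-0.2607 -0.0005 -0.3287] in cur frame [-0.2608 -0.001  -0.3286]
  yaw 388.5 rotvec(tool) [ 6.000e-03 -3.141e+00 -3.000e-03] shift in tgt frame (m) [ 0.2607 -0.0005  0.3287] in cur frame [-0.2608 -0.001  -0.3286]
```

step_arm([
  {"claw":1,"x":-0.016,"y":0,"z":-0.02,"ax":0,"ay":0,"az":0.004},
  {"claw":1,"x":-0.0255,"y":-0.001,"z":-0.032,"ax":0,"ay":0,"az":0},
  {"claw":1,"x":-0.0255,"y":-0.001,"z":-0.032,"ax":0,"ay":0,"az":0},
  {"claw":1,"x":-0.0255,"y":-0.001,"z":-0.032,"ax":0,"ay":0,"az":0},
  {"claw":1,"x":-0.0255,"y":-0.001,"z":-0.032,"ax":0,"ay":0,"az":0},
  {"claw":1,"x":-0.0255,"y":-0.001,"z":-0.032,"ax":0,"ay":0,"az":0},
  {"claw":1,"x":-0.0255,"y":-0.001,"z":-0.032,"ax":0,"ay":0,"az":0},
  {"claw":1,"x":-0.0255,"y":-0.001,"z":-0.032,"ax":0,"ay":0,"az":0},
  {"claw":1,"x":-0.0255,"y":-0.001,"z":-0.032,"ax":0,"ay":0,"az":0},
  {"claw":1,"x":-0.02,"y":-0.001,"z":-0.025,"ax":0,"ay":0,"az":0},
])

```text
time: 29.1
tcp_pos: [526.8, 270.0, 175.9]
ee_rot: [0.172, -0.17, 0.687, -0.685]
force: [0.2, -0.8, -2.9]
opening: 35.6
```

step_arm([
  {"claw":1,"x":0,"y":0,"z":0,"ax":0,"ay":0,"az":0},
  {"claw":1,"x":0,"y":0,"z":0,"ax":0,"ay":0,"az":0},
])

```text
time: 29.27
tcp_pos: [525.8, 276.1, 172.6]
ee_rot: [0.172, -0.174, 0.686, -0.685]
force: [-0.7, -0.1, -1.5]
opening: 35.5
```

```bash
python3 g.py 532.2 298 90 208.5
```

```text
t 29.27 tcp [525.8 276.1 172.6] yaw -151.7 toolx [-0.881 -0.474  0.002] y [-0.003  0.001 -1.   ] z [ 0.474 -0.881 -0.002] open 35.5 F [-0.7 -0.1 -1.5] j [ 0.82  0.03 -0.03 -0.   -1.51 -0.33]
  yaw 208.5 rotvec(tool) [ 0.002 -0.004  0.002] shift in tgt frame (m) [-0.016   0.0826 -0.0162] in cur frame [-0.0161  0.0826 -0.0161]
  yaw 388.5 rotvec(tool) [-3.000e-03  3.138e+00  3.000e-03] shift in tgt frame (m) [0.016  0.0826 0.0162] in cur frame [-0.0161  0.0826 -0.0161]
```

step_arm([
  {"claw":1,"x":-0.016,"y":0,"z":-0.016,"ax":0.002,"ay":-0.004,"az":0.002},
  {"claw":1,"x":0,"y":0.005,"z":0,"ax":0,"ay":0,"az":0},
  {"claw":1,"x":0,"y":0.025,"z":0,"ax":0,"ay":0,"az":0},
  {"claw":1,"x":0,"y":0.025,"z":0,"ax":0,"ay":0,"az":0},
  {"claw":1,"x":0,"y":0.015,"z":0,"ax":0,"ay":0,"az":0},
  {"claw":1,"x":0,"y":0,"z":0,"ax":0,"ay":0,"az":0},
  {"claw":1,"x":0,"y":0,"z":0,"ax":0,"ay":0,"az":0},
])

```text
time: 29.85
tcp_pos: [531.4, 294.7, 98.3]
ee_rot: [-0.172, 0.175, -0.685, 0.686]
force: [-0.4, 0.7, -0.6]
opening: 35.6
```

```bash
python3 g.py 532.2 298 55 208.5
```

```text
t 29.85 tcp [531.4 294.7  98.3] yaw -151.6 toolx [-0.88  -0.476  0.003] y [-0.003 -0.002 -1.   ] z [ 0.476 -0.88   0.   ] open 35.6 F [-0.4  0.7 -0.6] j [ 0.84  0.09 -0.11 -0.   -1.38 -0.34]
  yaw 208.5 rotvec(tool) [-0.    -0.001  0.003] shift in tgt frame (m) [-0.0023  0.0433 -0.0026] in cur frame [-0.0024  0.0433 -0.0026]
  yaw 388.5 rotvec(tool) [-5.00e-03  3.14e+00 -1.00e-03] shift in tgt frame (m) [0.0023 0.0433 0.0026] in cur frame [-0.0024  0.0433 -0.0026]
```

step_arm([
  {"claw":1,"x":-0.001,"y":0.01,"z":-0.0025,"ax":0,"ay":0,"az":0.003},
  {"claw":1,"x":0,"y":0.015,"z":0,"ax":0,"ay":0,"az":0},
  {"claw":1,"x":0,"y":0.006,"z":0,"ax":0,"ay":0,"az":0},
  {"claw":1,"x":0,"y":0,"z":0,"ax":0,"ay":0,"az":0},
  {"claw":1,"x":0,"y":0,"z":0,"ax":0,"ay":0,"az":0},
])

```text
time: 30.27
tcp_pos: [532.9, 297.3, 70.2]
ee_rot: [0.175, -0.171, 0.686, -0.685]
force: [-0.2, -0.2, -2.3]
opening: 35.7
```

```bash
python3 g.py 532.2 298 39 208.5; python3 cap.py 20 top,110,230,60
```

```text
t 30.27 tcp [532.9 297.3  70.2] yaw -151.7 toolx [-0.88  -0.474 -0.006] y [ 0.005  0.004 -1.   ] z [ 0.474 -0.88  -0.001] open 35.7 F [-0.2 -0.2 -2.3] j [ 0.84  0.1  -0.15  0.   -1.32 -0.34]
  yaw 208.5 rotvec(tool) [ 0.001 -0.003 -0.006] shift in tgt frame (m) [ 0.0003  0.0312 -0.001 ] in cur frame [ 0.0005  0.0312 -0.001 ]
  yaw 388.5 rotvec(tool) [1.000e-02 3.138e+00 1.000e-03] shift in tgt frame (m) [-0.0003  0.0312  0.001 ] in cur frame [ 0.0005  0.0312 -0.001 ]
```

View pics/top20c.png

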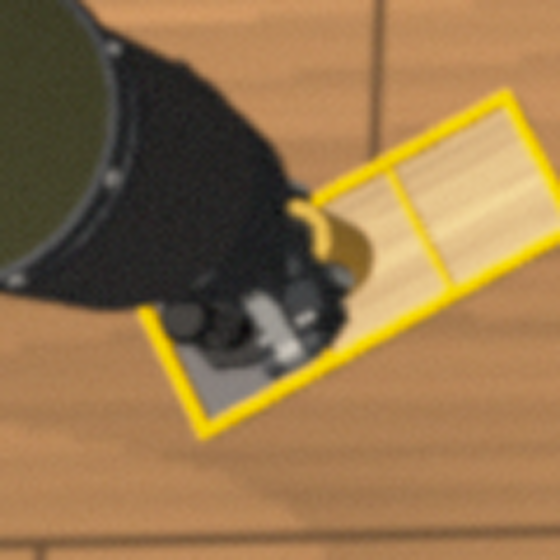

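step_arm([
  {"claw":1,"x":0.0005,"y":0.01,"z":-0.001,"ax":0,"ay":0,"az":-0.006},
  {"claw":1,"x":0,"y":0.01,"z":0,"ax":0,"ay":0,"az":0},
  {"claw":1,"x":0,"y":0.004,"z":0,"ax":0,"ay":0,"az":0},
  {"claw":1,"x":0,"y":0,"z":0,"ax":0,"ay":0,"az":0},
  {"claw":1,"x":0,"y":0,"z":0,"ax":0,"ay":0,"az":0},
])

```text
time: 30.73
tcp_pos: [532.9, 299.0, 46.1]
ee_rot: [0.174, -0.172, 0.686, -0.685]
force: [-0.3, -0.7, -1.3]
opening: 35.7
```

```bash
python3 g.py 532.2 298 39 208.5; python3 cap.py 21 top,110,230,60
```

```text
t 30.73 tcp [532.9 299.   46.1] yaw -151.7 toolx [-0.88  -0.475 -0.003] y [ 0.002  0.003 -1.   ] z [ 0.475 -0.88  -0.001] open 35.7 F [-0.3 -0.7 -1.3] j [ 0.84  0.12 -0.17 -0.   -1.28 -0.34]
  yaw 208.5 rotvec(tool) [ 0.001 -0.003 -0.003] shift in tgt frame (m) [0.0011 0.0071 0.0005] in cur frame [0.0011 0.0071 0.0005]
  yaw 388.5 rotvec(tool) [5.000e-03 3.139e+00 2.000e-03] shift in tgt frame (m) [-0.0011  0.0071 -0.0005] in cur frame [0.0011 0.0071 0.0005]
```

View pics/top21c.png

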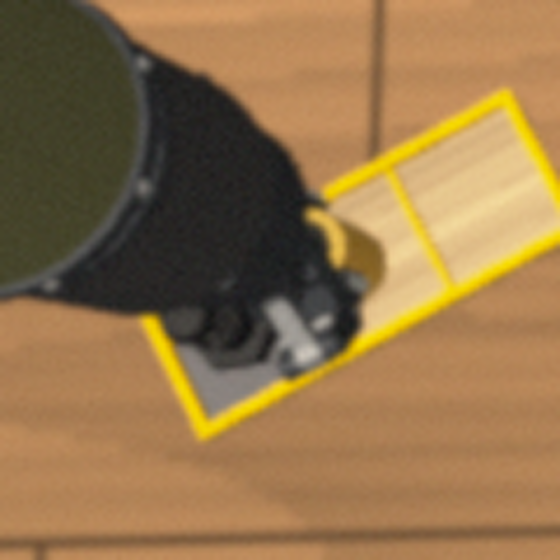

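step_arm([
  {"claw":1,"x":0.001,"y":0.003,"z":0,"ax":0,"ay":0,"az":-0.003},
  {"claw":1,"x":0,"y":0.002,"z":0,"ax":0,"ay":0,"az":0},
  {"claw":1,"x":0,"y":0.001,"z":0,"ax":0,"ay":0,"az":0},
  {"claw":1,"x":0,"y":0,"z":0,"ax":0,"ay":0,"az":0},
])

```text
time: 31.12
tcp_pos: [532.3, 298.7, 40.2]
ee_rot: [0.173, -0.173, 0.686, -0.685]
force: [-0.2, 0.4, -2.3]
opening: 35.7
```

step_arm([
  {"claw":1,"x":0,"y":0.001,"z":0,"ax":0,"ay":0,"az":0},
  {"claw":1,"x":0,"y":0.0015,"z":0,"ax":0,"ay":0,"az":0},
])

```text
time: 31.28
tcp_pos: [532.6, 298.7, 39.1]
ee_rot: [0.174, -0.173, 0.686, -0.685]
force: [-5.3, -1.9, 8.4]
opening: 35.6
```

Contact at z 39.1, as predicted. Releasing the bush.

step_arm([
  {"claw":1,"x":0,"y":0,"z":0,"ax":0,"ay":0,"az":0},
  {"claw":-0.2,"x":0,"y":0,"z":0,"ax":0,"ay":0,"az":0},
  {"claw":-0.2,"x":0,"y":0,"z":0,"ax":0,"ay":0,"az":0},
  {"claw":-0.2,"x":0,"y":0,"z":0,"ax":0,"ay":0,"az":0},
  {"claw":-0.4,"x":0,"y":-0.02,"z":0,"ax":0,"ay":0,"az":0},
  {"claw":-0.4,"x":0,"y":-0.04,"z":0,"ax":0,"ay":0,"az":0},
  {"claw":-0.4,"x":0,"y":-0.04,"z":0,"ax":0,"ay":0,"az":0},
  {"claw":-0.4,"x":0,"y":-0.03,"z":0,"ax":0,"ay":0,"az":0},
  {"claw":-0.4,"x":0,"y":0,"z":0,"ax":0,"ay":0,"az":0},
  {"claw":-0.4,"x":0,"y":0,"z":0,"ax":0,"ay":0,"az":0},
])

```text
time: 32.12
tcp_pos: [532.9, 297.8, 175.0]
ee_rot: [0.174, -0.172, 0.686, -0.685]
force: [-0.3, 0.3, -2.2]
opening: 60.0
```

```bash
python3 g.py 557.5 1.7 165 208.5
```

```text
t 32.12 tcp [532.9 297.8 175. ] yaw -151.7 toolx [-0.88  -0.475 -0.003] y [ 0.003  0.001 -1.   ] z [ 0.475 -0.88   0.   ] open 60.0 F [-0.3  0.3 -2.2] j [ 0.84  0.07  0.01  0.   -1.51 -0.34]
  yaw 208.5 rotvec(tool) [-0.    -0.003 -0.003] shift in tgt frame (m) [0.1196 0.01   0.272 ] in cur frame [0.1188 0.0097 0.2723]
  yaw 388.5 rotvec(tool) [ 0.005  3.139 -0.   ] shift in tgt frame (m) [-0.1196  0.01   -0.272 ] in cur frame [0.1188 0.0097 0.2723]
```

step_arm([
  {"claw":-0.4,"x":0.009,"y":0,"z":0.02,"ax":0,"ay":-0.003,"az":-0.003},
  {"claw":-0.4,"x":0.016,"y":0,"z":0.036,"ax":0,"ay":0,"az":0},
  {"claw":-0.4,"x":0.016,"y":0,"z":0.036,"ax":0,"ay":0,"az":0},
  {"claw":-0.4,"x":0.016,"y":0,"z":0.036,"ax":0,"ay":0,"az":0},
  {"claw":-0.4,"x":0.016,"y":0,"z":0.036,"ax":0,"ay":0,"az":0},
  {"claw":-0.4,"x":0.016,"y":0,"z":0.036,"ax":0,"ay":0,"az":0},
  {"claw":-0.4,"x":0.012,"y":0,"z":0.026,"ax":0,"ay":0,"az":0},
  {"claw":-0.4,"x":0.006,"y":0,"z":0.013,"ax":0,"ay":0,"az":0},
  {"claw":-0.4,"x":0,"y":0,"z":0,"ax":0,"ay":0,"az":0},
  {"claw":-0.4,"x":0,"y":0,"z":0,"ax":0,"ay":0,"az":0},
])

```text
time: 32.95
tcp_pos: [551.8, 26.2, 168.0]
ee_rot: [-0.174, 0.177, -0.685, 0.685]
force: [-0.7, 1.0, 0.2]
opening: 59.9
```

```bash
python3 g.py 557.5 1.7 95 208.5; python3 cap.py 22 top,110,230,60 side,200,320,60
```

```text
t 32.95 tcp [551.8  26.2 168. ] yaw -151.3 toolx [-0.877 -0.48   0.004] y [-0.004 -0.001 -1.   ] z [ 0.48  -0.877 -0.001] open 59.9 F [-0.7  1.   0.2] j [ 0.41 -0.08 -0.15 -0.   -1.51  0.09]
  yaw 208.5 rotvec(tool) [0.001 0.003 0.004] shift in tgt frame (m) [0.0067 0.073  0.0243] in cur frame [0.0064 0.073  0.0243]
  yaw 388.5 rotvec(tool) [ 6.000e-03 -3.138e+00 -1.000e-03] shift in tgt frame (m) [-0.0067  0.073  -0.0243] in cur frame [0.0064 0.073  0.0243]
```

View pics/side22c.png

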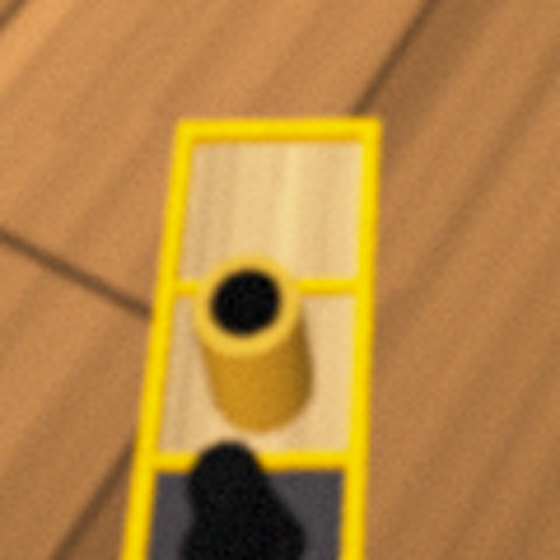

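The bush stands centred in the middle bay, its foot at crop (265,390). Buffer next.

step_arm([
  {"claw":-0.4,"x":0.0065,"y":0,"z":0.024,"ax":0,"ay":0.003,"az":0.004},
  {"claw":-0.4,"x":0,"y":0.01,"z":0,"ax":0,"ay":0,"az":0},
  {"claw":-0.4,"x":0,"y":0.02,"z":0,"ax":0,"ay":0,"az":0},
  {"claw":-0.4,"x":0,"y":0.02,"z":0,"ax":0,"ay":0,"az":0},
  {"claw":-0.4,"x":0,"y":0.012,"z":0,"ax":0,"ay":0,"az":0},
  {"claw":-0.4,"x":0,"y":0,"z":0,"ax":0,"ay":0,"az":0},
  {"claw":-0.4,"x":0,"y":0,"z":0,"ax":0,"ay":0,"az":0},
])

```text
time: 33.63
tcp_pos: [558.7, 10.0, 102.9]
ee_rot: [0.178, -0.178, 0.685, -0.684]
force: [0.2, 0.2, 1.3]
opening: 59.7
```

```bash
python3 g.py 558 1.8 22 208.5; python3 cap.py 23 side,262,200,60
```

```text
t 33.63 tcp [558.7  10.  102.9] yaw -150.8 toolx [-0.873 -0.487 -0.001] y [ 0.001  0.001 -1.   ] z [ 0.487 -0.873 -0.001] open 59.7 F [0.2 0.2 1.3] j [ 0.38 -0.05 -0.24 -0.   -1.38  0.13]
  yaw 208.5 rotvec(tool) [ 0.001  0.012 -0.001] shift in tgt frame (m) [0.0045 0.0809 0.0069] in cur frame [0.0047 0.0809 0.0069]
  yaw 388.5 rotvec(tool) [-2.00e-03 -3.13e+00 -1.00e-03] shift in tgt frame (m) [-0.0045  0.0809 -0.0069] in cur frame [0.0047 0.0809 0.0069]
```

View pics/side23c.png

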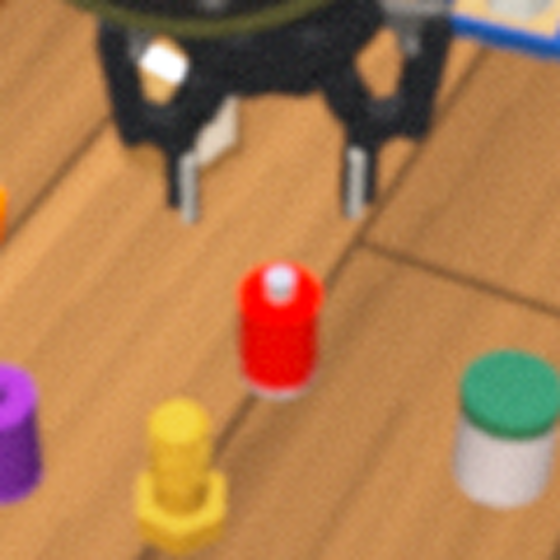

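step_arm([
  {"claw":-0.4,"x":0.0045,"y":0,"z":0.007,"ax":0,"ay":0.012,"az":0},
  {"claw":-0.4,"x":0,"y":0.015,"z":0,"ax":0,"ay":0,"az":0},
  {"claw":-0.4,"x":0,"y":0.02,"z":0,"ax":0,"ay":0,"az":0},
  {"claw":-0.4,"x":0,"y":0.015,"z":0,"ax":0,"ay":0,"az":0},
  {"claw":-0.4,"x":0,"y":0,"z":0,"ax":0,"ay":0,"az":0},
  {"claw":-0.4,"x":0,"y":0,"z":0,"ax":0,"ay":0,"az":0},
])

```text
time: 34.18
tcp_pos: [562.5, 1.1, 59.8]
ee_rot: [-0.178, 0.169, -0.685, 0.686]
force: [0.5, 0.4, -0.1]
opening: 59.9
```

```bash
python3 g.py 558 1.8 21 208.5; python3 cap.py 24 side,262,200,60
```

```text
t 34.18 tcp [562.5   1.1  59.8] yaw -151.6 toolx [-0.88  -0.476 -0.013] y [ 0.013  0.003 -1.   ] z [ 0.476 -0.88   0.004] open 59.9 F [ 0.5  0.4 -0.1] j [ 0.36 -0.02 -0.29  0.   -1.29  0.14]
  yaw 208.5 rotvec(tool) [-0.004 -0.002 -0.013] shift in tgt frame (m) [ 0.0036  0.0388 -0.0028] in cur frame [ 0.0041  0.0388 -0.0029]
  yaw 388.5 rotvec(tool) [ 0.02   3.14  -0.006] shift in tgt frame (m) [-0.0036  0.0388  0.0028] in cur frame [ 0.0041  0.0388 -0.0029]
```

View pics/side24c.png

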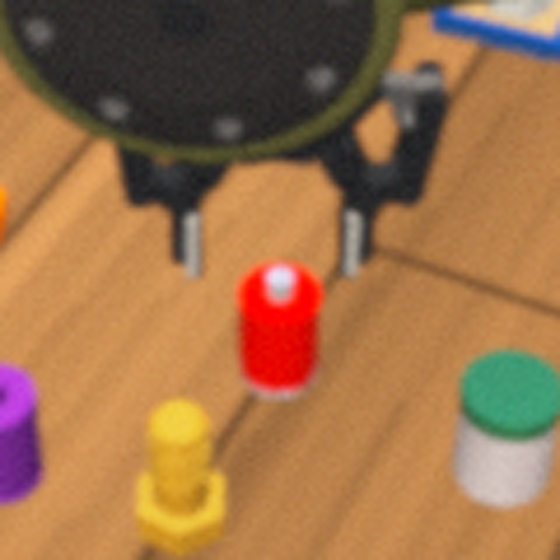

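step_arm([
  {"claw":-0.4,"x":0.004,"y":0.012,"z":-0.003,"ax":-0.004,"ay":0,"az":-0.013},
  {"claw":-0.4,"x":0,"y":0.012,"z":0,"ax":0,"ay":0,"az":0},
  {"claw":-0.4,"x":0,"y":0.008,"z":0,"ax":0,"ay":0,"az":0},
  {"claw":-0.4,"x":0,"y":0,"z":0,"ax":0,"ay":0,"az":0},
  {"claw":-0.4,"x":0,"y":0,"z":0,"ax":0,"ay":0,"az":0},
])

```text
time: 34.65
tcp_pos: [559.1, 2.2, 28.3]
ee_rot: [0.174, -0.172, 0.686, -0.685]
force: [-0.3, 0.0, 0.5]
opening: 59.7
```

```bash
python3 g.py 558 1.8 22 208.5; python3 cap.py 25 side,262,200,60
```

```text
t 34.65 tcp [559.1   2.2  28.3] yaw -151.6 toolx [-0.88  -0.475 -0.003] y [ 0.003  0.001 -1.   ] z [ 0.475 -0.88   0.   ] open 59.7 F [-0.3  0.   0.5] j [ 0.36  0.   -0.33 -0.   -1.24  0.13]
  yaw 208.5 rotvec(tool) [-0.    -0.002 -0.003] shift in tgt frame (m) [ 0.0011  0.0063 -0.0002] in cur frame [ 0.0011  0.0063 -0.0002]
  yaw 388.5 rotvec(tool) [ 0.005  3.139 -0.   ] shift in tgt frame (m) [-0.0011  0.0063  0.0002] in cur frame [ 0.0011  0.0063 -0.0002]
```

View pics/side25c.png

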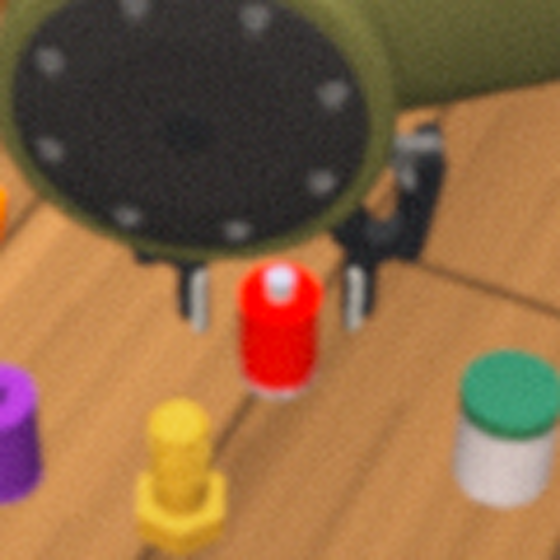

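step_arm([
  {"claw":-0.4,"x":0.001,"y":0.004,"z":0,"ax":0,"ay":0,"az":-0.003},
  {"claw":-0.4,"x":0,"y":0.001,"z":0,"ax":0,"ay":0,"az":0},
  {"claw":-0.4,"x":0,"y":0,"z":0,"ax":0,"ay":0,"az":0},
  {"claw":1,"x":0,"y":0,"z":0,"ax":0,"ay":0,"az":0},
  {"claw":1,"x":0,"y":0,"z":0,"ax":0,"ay":0,"az":0},
  {"claw":1,"x":0,"y":0,"z":0,"ax":0,"ay":0,"az":0},
  {"claw":1,"x":0,"y":0,"z":0,"ax":0,"ay":0,"az":0},
  {"claw":1,"x":0,"y":0,"z":0,"ax":0,"ay":0,"az":0},
])

```text
time: 35.37
tcp_pos: [558.6, 1.8, 24.0]
ee_rot: [-0.174, 0.173, -0.685, 0.686]
force: [-0.2, -0.0, 0.9]
opening: 34.5
```

```bash
python3 g.py 558 1.8 22 208.5; python3 cap.py 26 side,262,200,60
```

```text
t 35.37 tcp [558.6   1.8  24. ] yaw -151.6 toolx [-0.88  -0.475 -0.001] y [ 0.001  0.    -1.   ] z [ 0.475 -0.88   0.001] open 34.5 F [-0.2 -0.   0.9] j [ 0.36  0.01 -0.33  0.   -1.23  0.13]
  yaw 208.5 rotvec(tool) [-0.001 -0.002 -0.001] shift in tgt frame (m) [ 0.0006  0.002  -0.0003] in cur frame [ 0.0006  0.002  -0.0003]
  yaw 388.5 rotvec(tool) [ 2.00e-03  3.14e+00 -1.00e-03] shift in tgt frame (m) [-0.0006  0.002   0.0003] in cur frame [ 0.0006  0.002  -0.0003]
```

View pics/side26c.png

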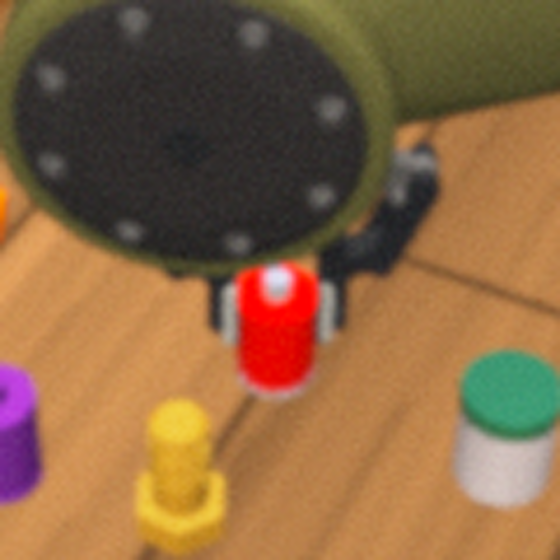

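step_arm([
  {"claw":1,"x":0,"y":-0.01,"z":0,"ax":0,"ay":0,"az":0},
  {"claw":1,"x":0,"y":-0.025,"z":0,"ax":0,"ay":0,"az":0},
  {"claw":1,"x":0,"y":-0.035,"z":0,"ax":0,"ay":0,"az":0},
  {"claw":1,"x":0,"y":-0.035,"z":0,"ax":0,"ay":0,"az":0},
  {"claw":1,"x":0,"y":-0.025,"z":0,"ax":0,"ay":0,"az":0},
  {"claw":1,"x":0,"y":0,"z":0,"ax":0,"ay":0,"az":0},
  {"claw":1,"x":0,"y":0,"z":0,"ax":0,"ay":0,"az":0},
])

```text
time: 36.0
tcp_pos: [556.2, 0.8, 160.7]
ee_rot: [-0.172, 0.175, -0.685, 0.686]
force: [-0.5, -0.3, -2.2]
opening: 35.0
```

```bash
python3 g.py 562.9 242.3 165 208.5
```

```text
t 36.00 tcp [556.2   0.8 160.7] yaw -151.7 toolx [-0.88  -0.475  0.004] y [-0.004 -0.001 -1.   ] z [ 0.475 -0.88  -0.001] open 35.0 F [-0.5 -0.3 -2.2] j [ 0.36 -0.07 -0.15 -0.   -1.49  0.13]
  yaw 208.5 rotvec(tool) [ 0.001 -0.003  0.004] shift in tgt frame (m) [-0.1211 -0.0043 -0.209 ] in cur frame [-0.1205 -0.0047 -0.2093]
  yaw 388.5 rotvec(tool) [-6.000e-03  3.139e+00  1.000e-03] shift in tgt frame (m) [ 0.1211 -0.0043  0.209 ] in cur frame [-0.1205 -0.0047 -0.2093]
```

step_arm([
  {"claw":1,"x":-0.012,"y":-0.002,"z":-0.02,"ax":0,"ay":-0.003,"az":0.004},
  {"claw":1,"x":-0.02,"y":-0.002,"z":-0.035,"ax":0,"ay":0,"az":0},
  {"claw":1,"x":-0.02,"y":-0.001,"z":-0.035,"ax":0,"ay":0,"az":0},
  {"claw":1,"x":-0.02,"y":-0.001,"z":-0.035,"ax":0,"ay":0,"az":0},
  {"claw":1,"x":-0.02,"y":-0.001,"z":-0.035,"ax":0,"ay":0,"az":0},
  {"claw":1,"x":-0.014,"y":0,"z":-0.025,"ax":0,"ay":0,"az":0},
  {"claw":1,"x":-0.006,"y":0,"z":-0.01,"ax":0,"ay":0,"az":0},
  {"claw":1,"x":0,"y":0,"z":0,"ax":0,"ay":0,"az":0},
  {"claw":1,"x":0,"y":0,"z":0,"ax":0,"ay":0,"az":0},
])

```text
time: 36.75
tcp_pos: [558.8, 233.2, 162.6]
ee_rot: [-0.17, 0.176, -0.685, 0.686]
force: [-0.6, -1.4, -1.6]
opening: 34.8
```

```bash
python3 g.py 562.9 242.3 90 208.5
```

```text
t 36.75 tcp [558.8 233.2 162.6] yaw -151.7 toolx [-0.88  -0.474  0.008] y [-0.008 -0.004 -1.   ] z [ 0.474 -0.881 -0.   ] open 34.8 F [-0.6 -1.4 -1.6] j [ 0.72  0.07 -0.01 -0.   -1.5  -0.23]
  yaw 208.5 rotvec(tool) [ 0.    -0.004  0.008] shift in tgt frame (m) [-0.008   0.0726 -0.0061] in cur frame [-0.0085  0.0725 -0.0061]
  yaw 388.5 rotvec(tool) [-1.300e-02  3.138e+00  1.000e-03] shift in tgt frame (m) [0.008  0.0726 0.0061] in cur frame [-0.0085  0.0725 -0.0061]
```

step_arm([
  {"claw":1,"x":-0.008,"y":0,"z":-0.006,"ax":0,"ay":-0.003,"az":0.008},
  {"claw":1,"x":0,"y":0.01,"z":0,"ax":0,"ay":0,"az":0},
  {"claw":1,"x":0,"y":0.022,"z":0,"ax":0,"ay":0,"az":0},
  {"claw":1,"x":0,"y":0.022,"z":0,"ax":0,"ay":0,"az":0},
  {"claw":1,"x":0,"y":0.015,"z":0,"ax":0,"ay":0,"az":0},
  {"claw":1,"x":0,"y":0.005,"z":0,"ax":0,"ay":0,"az":0},
  {"claw":1,"x":0,"y":0,"z":0,"ax":0,"ay":0,"az":0},
  {"claw":1,"x":0,"y":0,"z":0,"ax":0,"ay":0,"az":0},
])

```text
time: 37.42
tcp_pos: [564.4, 235.1, 82.7]
ee_rot: [-0.171, 0.171, -0.686, 0.686]
force: [-0.2, 1.2, -1.3]
opening: 34.3
```

```bash
python3 g.py 562.9 242.3 45 208.5; python3 cap.py 27 side,200,320,60
```

```text
t 37.42 tcp [564.4 235.1  82.7] yaw -152.0 toolx [-0.883 -0.469  0.001] y [-0. -0. -1.] z [ 0.469 -0.883  0.   ] open 34.3 F [-0.2  1.2 -1.3] j [ 0.72  0.1  -0.12 -0.   -1.35 -0.23]
  yaw 208.5 rotvec(tool) [-0.    -0.009  0.001] shift in tgt frame (m) [-0.0021  0.0377 -0.007 ] in cur frame [-0.0021  0.0377 -0.0071]
  yaw 388.5 rotvec(tool) [-1.000e-03  3.133e+00 -0.000e+00] shift in tgt frame (m) [0.0021 0.0377 0.007 ] in cur frame [-0.0021  0.0377 -0.0071]
```

View pics/side27c.png

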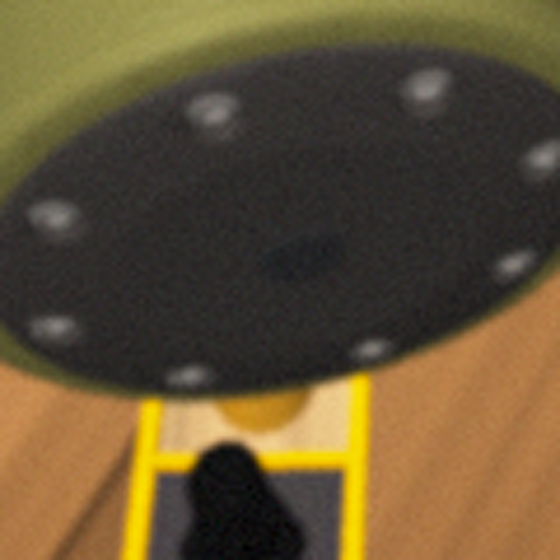

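step_arm([
  {"claw":1,"x":-0.002,"y":0.004,"z":-0.007,"ax":0,"ay":-0.009,"az":0},
  {"claw":1,"x":0,"y":0.01,"z":0,"ax":0,"ay":0,"az":0},
  {"claw":1,"x":0,"y":0.01,"z":0,"ax":0,"ay":0,"az":0},
  {"claw":1,"x":0,"y":0.005,"z":0,"ax":0,"ay":0,"az":0},
  {"claw":1,"x":0,"y":0,"z":0,"ax":0,"ay":0,"az":0},
  {"claw":1,"x":0,"y":0,"z":0,"ax":0,"ay":0,"az":0},
])

```text
time: 37.97
tcp_pos: [564.4, 244.1, 54.5]
ee_rot: [0.176, -0.173, 0.686, -0.685]
force: [0.5, 0.2, -0.8]
opening: 34.5
```

```bash
python3 g.py 562.9 242.3 29 208.5; python3 cap.py 28 top,130,220,60
```

```text
t 37.97 tcp [564.4 244.1  54.5] yaw -151.4 toolx [-0.878 -0.478 -0.006] y [ 0.005  0.003 -1.   ] z [ 0.478 -0.878 -0.001] open 34.5 F [ 0.5  0.2 -0.8] j [ 0.73  0.13 -0.15  0.   -1.29 -0.24]
  yaw 208.5 rotvec(tool) [ 0.001  0.001 -0.006] shift in tgt frame (m) [0.0022 0.0255 0.0008] in cur frame [0.0023 0.0255 0.0008]
  yaw 388.5 rotvec(tool) [-9.00e-03 -3.14e+00 -1.00e-03] shift in tgt frame (m) [-0.0022  0.0255 -0.0008] in cur frame [0.0023 0.0255 0.0008]
```

View pics/top28c.png

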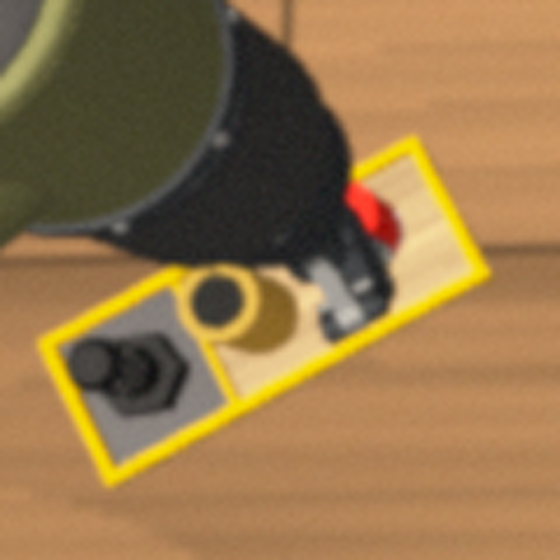

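step_arm([
  {"claw":1,"x":0.002,"y":0.008,"z":0.001,"ax":0,"ay":0,"az":-0.006},
  {"claw":1,"x":0,"y":0.008,"z":0,"ax":0,"ay":0,"az":0},
  {"claw":1,"x":0,"y":0.003,"z":0,"ax":0,"ay":0,"az":0},
  {"claw":1,"x":0,"y":0,"z":0,"ax":0,"ay":0,"az":0},
  {"claw":1,"x":0,"y":0,"z":0,"ax":0,"ay":0,"az":0},
])

```text
time: 38.43
tcp_pos: [563.2, 242.1, 33.8]
ee_rot: [0.174, -0.175, 0.685, -0.685]
force: [0.5, 0.8, -1.3]
opening: 34.6
```

```bash
python3 g.py 562.9 242.3 29 208.5
```

```text
t 38.43 tcp [563.2 242.1  33.8] yaw -151.4 toolx [-0.878 -0.478  0.001] y [-0.001  0.    -1.   ] z [ 0.478 -0.878 -0.001] open 34.6 F [ 0.5  0.8 -1.3] j [ 0.73  0.14 -0.17 -0.   -1.26 -0.23]
  yaw 208.5 rotvec(tool) [0.001 0.001 0.001] shift in tgt frame (m) [ 0.0002  0.0048 -0.0004] in cur frame [ 0.0002  0.0048 -0.0004]
  yaw 388.5 rotvec(tool) [ 1.000e-03 -3.141e+00 -1.000e-03] shift in tgt frame (m) [-0.0002  0.0048  0.0004] in cur frame [ 0.0002  0.0048 -0.0004]
```

step_arm([
  {"claw":1,"x":0,"y":0.002,"z":0,"ax":0,"ay":0,"az":0},
  {"claw":1,"x":0,"y":0.0015,"z":0,"ax":0,"ay":0,"az":0},
  {"claw":1,"x":0,"y":0,"z":0,"ax":0,"ay":0,"az":0},
])

```text
time: 38.68
tcp_pos: [563.4, 242.1, 30.3]
ee_rot: [0.174, -0.175, 0.685, -0.685]
force: [-0.2, -1.4, -1.3]
opening: 34.6
```

step_arm([
  {"claw":1,"x":0,"y":0.001,"z":0,"ax":0,"ay":0,"az":0},
  {"claw":1,"x":0,"y":0.0015,"z":0,"ax":0,"ay":0,"az":0},
])

```text
time: 38.85
tcp_pos: [563.8, 242.2, 29.0]
ee_rot: [0.175, -0.174, 0.685, -0.685]
force: [-5.4, -0.1, 9.1]
opening: 34.9
```

Contact at z 29.0, as predicted. I'll release, rise and move clear for the last look.

step_arm([
  {"claw":1,"x":0,"y":0,"z":0,"ax":0,"ay":0,"az":0},
  {"claw":-0.2,"x":0,"y":0,"z":0,"ax":0,"ay":0,"az":0},
  {"claw":-0.2,"x":0,"y":0,"z":0,"ax":0,"ay":0,"az":0},
  {"claw":-0.2,"x":0,"y":0,"z":0,"ax":0,"ay":0,"az":0},
  {"claw":-0.2,"x":0,"y":-0.02,"z":0,"ax":0,"ay":0,"az":0},
  {"claw":-0.2,"x":0,"y":-0.04,"z":0,"ax":0,"ay":0,"az":0},
  {"claw":-0.2,"x":0,"y":-0.04,"z":0,"ax":0,"ay":0,"az":0},
  {"claw":-0.2,"x":0,"y":-0.04,"z":0,"ax":0,"ay":0,"az":0},
  {"claw":-0.2,"x":0,"y":0,"z":0,"ax":0,"ay":0,"az":0},
  {"claw":-0.2,"x":0,"y":0,"z":0,"ax":0,"ay":0,"az":0},
])

```text
time: 39.68
tcp_pos: [563.3, 241.1, 173.9]
ee_rot: [-0.174, 0.175, -0.685, 0.686]
force: [-0.6, 0.6, -1.9]
opening: 51.3
```

step_arm([
  {"claw":-0.2,"x":0.016,"y":-0.004,"z":0.034,"ax":0,"ay":0,"az":0},
  {"claw":-0.2,"x":0.016,"y":-0.002,"z":0.034,"ax":0,"ay":0,"az":0},
  {"claw":-0.2,"x":0.016,"y":-0.002,"z":0.034,"ax":0,"ay":0,"az":0},
  {"claw":-0.2,"x":0.016,"y":-0.002,"z":0.034,"ax":0,"ay":0,"az":0},
  {"claw":-0.2,"x":0.016,"y":-0.002,"z":0.034,"ax":0,"ay":0,"az":0},
  {"claw":-0.2,"x":0.016,"y":-0.002,"z":0.034,"ax":0,"ay":0,"az":0},
  {"claw":-0.2,"x":0.016,"y":-0.002,"z":0.034,"ax":0,"ay":0,"az":0},
  {"claw":-0.2,"x":0.016,"y":-0.002,"z":0.034,"ax":0,"ay":0,"az":0},
  {"claw":-0.2,"x":0.01,"y":0,"z":0.02,"ax":0,"ay":0,"az":0},
  {"claw":-0.2,"x":0,"y":0,"z":0,"ax":0,"ay":0,"az":0},
])

```text
time: 40.52
tcp_pos: [581.7, -93.4, 187.8]
ee_rot: [-0.176, 0.177, -0.684, 0.685]
force: [-0.2, 0.6, 0.3]
opening: 51.2
```

```bash
python3 cap.py 29 top,130,220,60 side,255,190,190
```

```text
(no output)
```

View pics/top29.png

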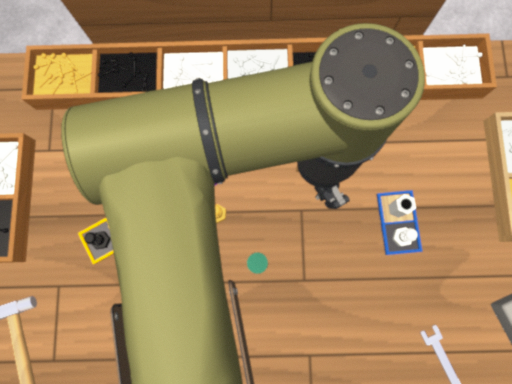

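View pics/side29.png

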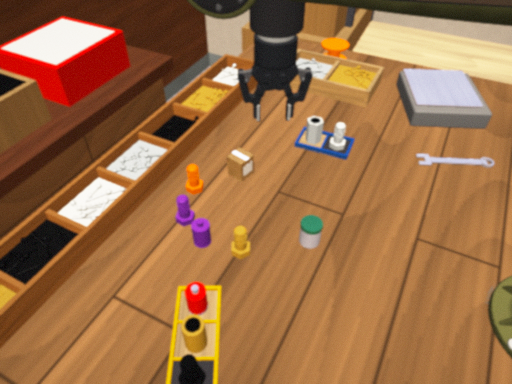

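View pics/top29c.png

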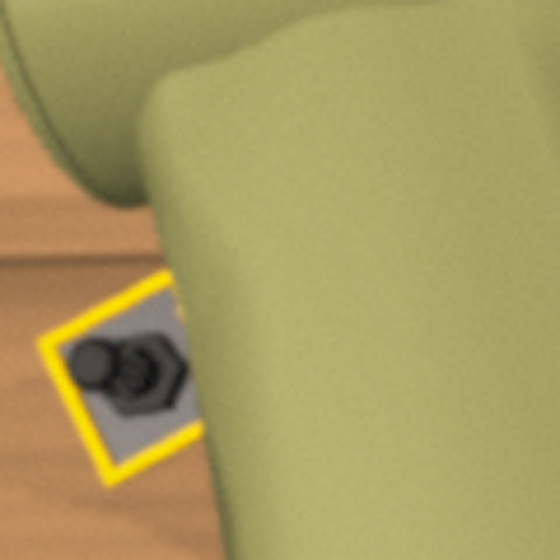

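In the side view all five parts stand upright in their bays:
- **Blue tray:** nut (315,128), silver bolt (339,136).
- **Yellow tray:** buffer (196,298), bush (194,333), black bolt (190,370).

I'll do a close crop and check that the stock left behind hasn't moved.

Run:
```python
import cv2,numpy as np
a=cv2.imread("pics/side29.png");b=cv2.imread("pics/side0.png")
cv2.imwrite("pics/fin.png",cv2.resize(cv2.hconcat([a[264:384,150:250],a[90:210,280:380]]),None,fx=4,fy=4,interpolation=2)[:590])
for n,(x,y) in dict(carton=(240,162),brass=(240,243),tin=(311,232),orange=(194,180),purpb=(185,211),purp=(202,233)).items():
    s=cv2.matchTemplate(a[y-26:y+26,x-26:x+26],b[y-20:y+20,x-20:x+20],cv2.TM_CCOEFF_NORMED);_,v,_,l=cv2.minMaxLoc(s);print(n,round(v,3),(l[0]-6,l[1]-6))
```

```text
carton 0.956 (0, 0)
brass 0.978 (0, 0)
tin 0.893 (0, 0)
orange 0.87 (0, 0)
purpb 0.996 (0, 0)
purp 0.996 (0, 0)
```

View pics/fin.png

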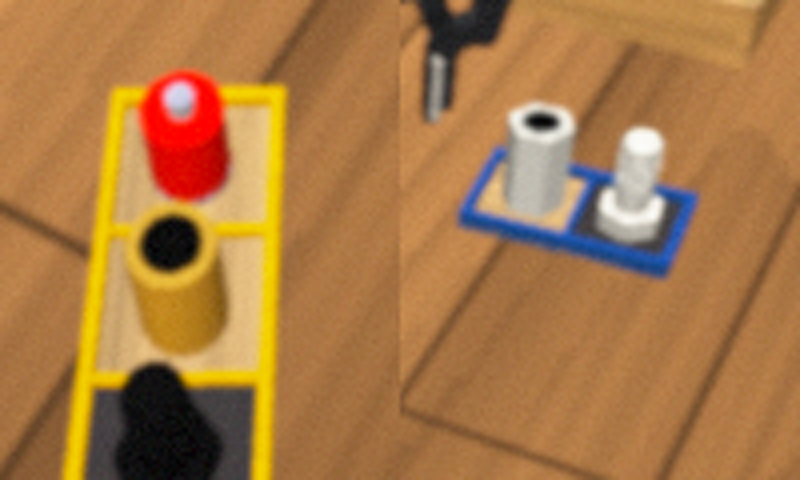

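All the parts stand upright in their bays and none of the other stock has shifted, so I'm handing in.

```bash
python3 -c "
from plant import robot
print(robot.finish_job())"
```

```text
the job is handed in; nothing more can be done
None
```

Both kits are made up and the job is handed in, at about 41 s of the 134 s allowed.

- **Blue tray:** the silver-grey bolt is in the dark-lined bay and the long nut in the plain one.
- **Yellow tray:** the black bolt is in the dark-lined bay, the brass bush in the middle bay and the red buffer in the far bay.

I lowered each part until the force reading showed it touching the bay floor, at the height I expected to within about 0.1 mm, and only then released it.

**Last checks:** The final side picture shows all five parts upright in their own bays with the gripper clear. The brass bolt, carton, tin, and orange and purple look-alikes show no shift from the first picture. The highest tool force I read was about 17 N, well under the limits.

**Where checks disagreed or fell short:**
- **Camera mismatch:** the two cameras differed by about 3 mm in x, so I used positions between the two.
- **Yellow tray position:** this came from the top view only. I moved the black bolt about 3.5 mm just before setting it down, to centre it.
- **Final top view:** the arm hid the bush and buffer, so their final check rests on the side picture.

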